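Hang the second shelf bracket on the slotted rack and press it home

ROBOT

A 7-joint arm with a two-finger parallel gripper is mounted at the origin on a cart in front of the work surface, level with it; the furniture and walls round the work are solid. World frame = base frame: x ahead of the robot, y to its left, z up, the work surface at z = 0. Lengths are in m, angles in rad, forces in N, time in s.
With the tool pointing down it reaches from about 0.4 to 0.875 m from the base axis. Payload 19.3 kg.
Tool frame: the origin (TCP) lies at the very end of the fingers, on their centre line; the grasp point (between the pads) lies bot.tcp_to_grasp behind it (bot.tcp_to_grasp is the distance from the TCP to the grasp point, in m); z points along the fingers, y is the direction in which the jaws open and shut (so a half turn about z gives the same grasp; the last joint's range is limited). The gripper opens to 85 mm and grips with 20 to 120 N. Pads are 22 mm wide; open, the fingers measure 114 mm over their backs; the gripper's body (76 mm by 85 mm) begins 54 mm behind the grasp point. The pads swing forward as they close: fully open they stand 13 mm farther back than shut.
Start: joints at [1.189, 0.521, -0.036, 1.599, 0.021, 1.021, -0.113], TCP at [0.192, -0.595, 0.231] pointing down, gripper open.
Joint ranges: [-2.91, 2.91], [-0.3, 2.13], [-1.5, 1.42], [0.17, 2.43], [-1.26, 4.41], [0.16, 1.93], [-2.52, 2.52]. Speed limits (rad/s): [1.89, 1.89, 2.39, 2.39, 3.01, 3.01, 3.01].

INTERFACE

Orientations are given as [roll, pitch, yaw] about the fixed x, y, z axes, in that order (R = Rz(yaw) Ry(pitch) Rx(roll)).
In Python, from workcell import bot gives the robot as it stands.
- The arm moves only by the tool servo_tool, never from a script. Its argument "targets" is a list of rows, each a list of 2 entries, a list of its own where there are three numbers: the shift along the tool's x, y, z in units of 0.05 m (1.0 is 0.05 m), then the turn about the tool's z in units of 5 degrees (1.0 is 5 degrees). A call has 1 to 12 rows; each row shifts and turns the commanded pose from where the row before left it, along the tool's axes as they then stand; what a row does not reach is not made up. A row lasts 1/8 s, in which the tool goes at most 62.5 mm and 10.7 degrees, less where a joint would pass 70% of its speed; a pose out of reach is approached as far as the arm can. A call with a number of a shift or a turn outside -1 to 1 is refused whole. A call with a gripper value outside its range is refused whole. "gripper" is the opening, from -1 (shut) to 1 (fully open), so that 0 is half open, set as the call begins (left out, the last holds). The fingers move at their own pace and stop on an object; "newtons" is the grip in N (left out, the last holds). Time passes only in rows, so rows that do not move let the fingers close. It gives the time, the measured TCP pose, the force and the opening at its end, in the units of the state.
- bot.observe(): the state, without advancing time (a new reading comes with each control period).
- bot.grab_frame(name): name is "scene" or "top" or "wrist"; returns the picture (420x560x3 uint8, blue, green, red); there is no depth.
- bot.get_calibration(name): a dict with "fx", "fy", "cx", "cy" (pixels), "pose" (4x4, takes a point from camera to world coordinates). Camera axes: x right, y up, looking along -z (the intrinsics and any distortion apply to the point x, -y, -z); pixel columns grow to the right and rows downward; lengths in m; the calibration is good to about 2 mm. The wrist camera is an equidistant fisheye: a pixel r from the principal point sees the ray r / f radians off the axis. A picture is of the moment at which its call begins: read the wrist's pose just before it. get_calibration takes no time and is no camera call; for the wrist camera it gives the pose at the moment of the call.
- bot.job_done(): hands the job in, once; it reports no verdict.
The state is a dict: "clock": time; "qpos": joint angles; "qd": joint speeds; "joint_efforts": joint torques, N m; "position": TCP position; "tool_rot": TCP orientation; "force": force on the tool from outside, world axes, zero at the start; "moment": the same for the moment, N m; "grip_width": finger opening in m.
Only numpy, scipy, OpenCV 4.12 (cv2) and the standard library are available. Lean on these libraries where they do the work, as an engineer would, in place of code of your own. Each camera call takes 0.05 s, during which the arm holds its last target.

TASK

The small shelf rack has one bracket hung on one of its slotted uprights; the matching bracket still lies on its side. Stand that bracket upright on the worktop and let go of it, then take it again and hook it into the bare upright at the same height as the other one, and press it down until it is fully home and the spring catch has snapped in. Let go of it and leave the other things on the worktop where they are.

Things in the scene. Friction and masses are not known exactly. Their poses are not given: they have to be found in the camera images.
- bracket: Loose L-shaped shelf bracket, grey steel box section, 0.24 kg (varies), lying on its side at first. Axes: x out of the back of its head, as the hooks point; y up once it stands or hangs (level at first); z across the 34 mm thickness, up as it lies. Spans z 0..34 mm. Origin: underside as it lies, below heel. Centre of mass x -49, y 40. Painted steel on steel is slippery.
- heel (a point): On the loose bracket: middle of the bottom edge of the head's back face, body coordinates (0, 0, 17) mm; axes as bracket. Underside y = 0 is flat and 136 mm long: the bracket stands on it. To stand it up, turn it 90 degrees about its x axis; beyond about 70 degrees it rocks upright by itself.
- head (a point): On the loose bracket: middle of the head at body (-18, 58, 17) mm. Head: x -36..0, y 0..110 mm, flat faces, closed flat top. While it lies, fingers fit end to end along x (36 mm) on the front face and on the back face between the hooks (y 36 to 78); while it stands, across the 34 mm thickness. A groove for the catch crosses the back at y 5 to 13.5.
- tip_end (a point): On the loose bracket: end of its arm, body (-136, 13, 17) mm. Arm: x -136..-36, y 0..26 mm, 34 thick, with a 5 mm lip up to y 34 at the end.
- hook (a point): On the loose bracket: end of the upper hook, body (10.5, 92.5, 17) mm. Two hooks, 6 mm thick, stick 10.5 mm out of the back: necks at y 15..25 and 95..105, 5.5 mm long, then a tooth (x 5.5..10.5) reaching from the neck's top 25 mm down (y 0..25 and 80..105).
- rack_foot: Fixed foot of the rack, plate 100x260x12 mm, from 30 mm in front of the slotted faces to 70 mm behind. Origin on the worktop midway between the faces; x to the back, y along the rack. Carries two slotted uprights 160 mm apart (y = +80 and -80 mm); either may be the bare one.
- upright_free: The bare upright: steel channel 40 wide, 30 deep, 228 mm high. Origin on the worktop in the middle line of its face (x = 0); x goes into it, z up. Face plate 4 mm thick with one middle column of slots, 10 wide, 30 high, lower ends at z 60, 100, 140, 180 mm. The hooks belong in those at 100 and 180 mm.
- bracket_hung: The identical bracket, fixed, fully home on the other upright, at the height wanted. Origin at its heel; here x points into the upright and z up.
- seat (a point): Where the heel sits when home: face of the bare upright, 85 mm above the worktop; axes as upright_free. Hooks enter straight along x with the heel 15 to 20 mm above the seat, 2 mm play to each side, until the back meets the face. Lowered, it rests on the catch about 10 mm above home (with 1.5 mm play along x); pressed down by its head, close to the upright, it goes home.
- catch (a joint): Spring catch of the bare upright: two round steel noses 12 mm left and right of its middle line, 93.5 mm above the worktop, 3 mm proud of the face. Value in m: 0 out (free, or snapped into the bracket's groove), 0.001 to 0.003 while the bracket rides over it. Spring 11 N; pressing the bracket past takes about 4 to 12 N.
- spare_bulb_1: bystander, white lamp bulb standing on its face, 51 dia x 58 high mm; origin at the middle of its underside
- spare_bulb_2: bystander, second white lamp bulb standing on its face, 51 dia x 58 high mm; origin at the middle of its underside
- terminal_strip: bystander, white screw terminal strip, 19x66x16 mm; origin at the middle of its underside
- tape_measure: bystander, tape measure lying on its side, 116x118x46 mm; origin on its underside
- pencil: bystander, red pencil, 7x142x7 mm; origin at the middle of its underside
- tape_roll: bystander, roll of black tape lying flat, 55x53x19 mm; origin at the middle of its underside
- switch_insert: bystander, white switch insert, 50x24x36 mm; origin at the middle of its underside

How it is judged:
On the way, in this order (a step that is already met when the one before it is completed fails the run):
1. the bracket stands upright on the worktop by itself, let go of (angle between bracket's own y axis and vertical below 0.1 rad and height (world z) of heel below 0.006 m and contact force between bracket and the fingers below 0.1 N and linear speed of bracket below 0.03 m/s), for 0.2 s.
2. the bracket's hooks are in the right slots of the bare upright, its back against the face (x of heel in the frame of seat between -0.006 and 0.004 m and y of heel in the frame of seat between -0.006 and 0.006 m and z of heel in the frame of seat between -0.004 and 0.022 m and angle between the y axis of bracket and the z axis of seat, either way round below 0.12 rad), for 0.1 s.
At the end, for the whole second after the job is handed in: Bracket at rest on the bare upright, let go of: heel within 3 mm of the seat along x, 4 mm along y, -2.5 to +2 mm in height; upright within 0.06 rad, square to the face within 0.08 rad; catch snapped out again (below 0.8 mm); bystanders where they were (within 30 mm) (x of heel in the frame of seat between -0.003 and 0.003 m and y of heel in the frame of seat between -0.004 and 0.004 m and z of heel in the frame of seat between -0.0025 and 0.002 m and angle between the y axis of bracket and the z axis of seat, either way round below 0.06 rad and angle between the x axis of bracket and the x axis of seat, either way round below 0.08 rad and value of joint catch below 0.0008 m and linear speed of bracket below 0.02 m/s); the robot touches nothing.
It fails at once if one of the bystanders is shifted more than 30 mm or knocked over (distance of any of spare_bulb_1, spare_bulb_2, terminal_strip, tape_measure, pencil, tape_roll, switch_insert from where it was at the start of the episode above 0.03 m or angle between any of spare_bulb_1, spare_bulb_2's own z axis and vertical above 0.5 rad).
It also fails if it takes over 64 s, if anything falls off the work surface, if the arm or the gripper's body presses on something with over 40 N, if the wrist force passes 120 N, or if a joint passes its speed limit or range.

## Working session

There is one attempt and no reset: what is moved stays moved. The work goes in short steps, Python scripts to look and compute and a tool call to move; the robot and the scene stay as the last step left them, time stands still between calls to the robot, and variables do not carry over. Pictures are saved under pics/ and viewed, and the job is handed in when it is done.

Besides the shell and the picture viewer there is one more tool, called as name([rows], argument=value, ...), one row to a line, values as JSON. servo_tool: Moves the arm, as the interface text tells. Its arguments: {"type":"object","properties":{"targets":{"type":"array","items":{"type":"array"}},"gripper":{"type":"number"},"newtons":{"type":"number"}},"required":["targets"]}

```bash
ls; mkdir -p pics; python3 - <<'E'
from workcell import bot
import cv2
s=bot.observe();print(s);print(bot.tcp_to_grasp)
for n in ["scene","top","wrist"]:
    c=bot.get_calibration(n);print(n,{k:(v if k!='pose' else [[round(float(x),4) for x in r] for r in v]) for k,v in c.items()})
    cv2.imwrite(f"pics/{n}0.png",bot.grab_frame(n))
E
```

```text
pics
{'clock': 0.0, 'qpos': array([ 1.18877262,  0.52207487, -0.03635728,  1.60000874,  0.02116979,
        1.02111656, -0.11278719]), 'qd': array([-3.36135492e-05, -1.57332267e-03, -2.79170337e-04,  7.88151779e-04,
       -1.48942080e-03,  7.31213660e-04, -1.06482952e-03]), 'joint_efforts': array([-4.34926123e-04, -9.27112341e+01,  1.98010348e+00, -3.69932091e+01,
        1.79990230e-02,  8.38824199e-03, -4.56200496e-05]), 'position': array([ 0.1916264 , -0.59452706,  0.23068721]), 'tool_rot': array([-3.14036939e+00,  4.77646774e-05,  3.11836695e-01]), 'force': array([-0.95534649,  0.082446  ,  0.39499725]), 'moment': array([-0.02946946, -0.06606118,  0.02294503]), 'grip_width': 0.08509432866665208}
0.0187
scene {'fx': 456.16801030657865, 'fy': 456.16801030657865, 'cx': 282.4311186680257, 'cy': 207.5273801777313, 'pose': [[0.5239, 0.5023, -0.6879, -0.4201], [-0.8516, 0.3233, -0.4126, -0.5361], [0.0151, 0.802, 0.5971, 0.8547], [0.0, 0.0, 0.0, 1.0]]}
top {'fx': 456.08750639236837, 'fy': 456.08750639236837, 'cx': 276.7248023447782, 'cy': 207.90895348988838, 'pose': [[0.124, 0.9696, -0.2111, 0.1873], [-0.9923, 0.1222, -0.0216, -0.0141], [0.0048, 0.2122, 0.9772, 1.3915], [0.0, 0.0, 0.0, 1.0]]}
wrist {'fx': 325.19226210127806, 'fy': 325.19226210127806, 'cx': 281.7288610668067, 'cy': 207.23709998796264, 'pose': [[0.3068, 0.9157, 0.2593, 0.2564], [-0.9518, 0.2955, 0.0828, -0.5725], [-0.0008, -0.2722, 0.9622, 0.3731], [0.0, 0.0, 0.0, 1.0]]}
```

View pics/scene0.png

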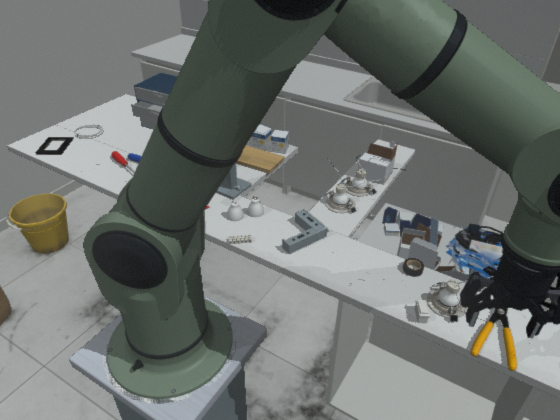

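View pics/top0.png

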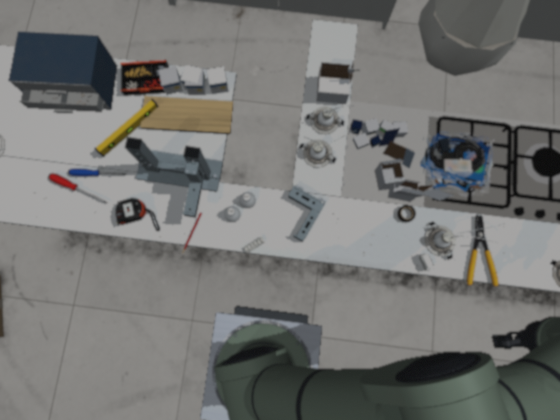

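View pics/wrist0.png

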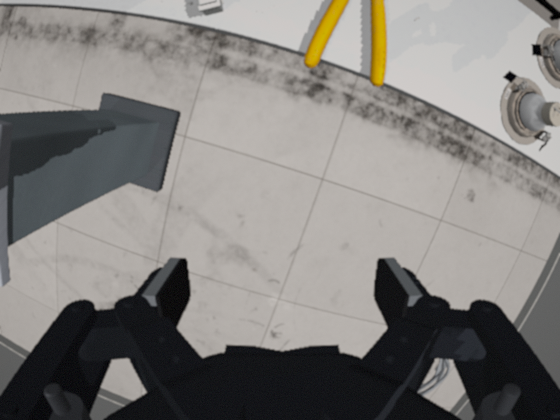

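```bash
cat > h.py <<'E'
import numpy as np, cv2
from scipy.spatial.transform import Rotation as Rot
from workcell import bot
def ray(c,u,v,fish=False):
    x=(u-c['cx'])/c['fx'];y=(v-c['cy'])/c['fy']
    if fish:
        r=np.hypot(x,y);k=np.sin(r)/r if r>1e-9 else 1; d=np.array([x*k,-y*k,-np.cos(r)])
    else: d=np.array([x,-y,-1.])
    P=np.array(c['pose']);return P[:3,3],P[:3,:3]@d
def onz(c,u,v,z=0,fish=False):
    o,d=ray(c,u,v,fish);return o+d*(z-o[2])/d[2]
def proj(c,p,fish=False):
    P=np.array(c['pose']);q=P[:3,:3].T@(np.asarray(p)-P[:3,3])
    x,y,z=q[0],-q[1],-q[2]
    if fish:
        r=np.hypot(x,y);th=np.arctan2(r,z);x,y=x/r*th,y/r*th
    else:x,y=x/z,y/z
    return np.array([c['cx']+c['fx']*x,c['cy']+c['fy']*y])
def rnd(a,n=4): return np.round(np.asarray(a,float),n)
E
python3 - <<'E'
import cv2
a=cv2.imread('pics/top0.png')
cv2.imwrite('pics/t1.png',cv2.resize(a[170:250,220:350],None,fx=6,fy=6,interpolation=cv2.INTER_CUBIC))
cv2.imwrite('pics/t2.png',cv2.resize(a[120:230,100:230],None,fx=5,fy=5,interpolation=cv2.INTER_CUBIC))
E
```

```text
(no output)
```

View pics/t1.png

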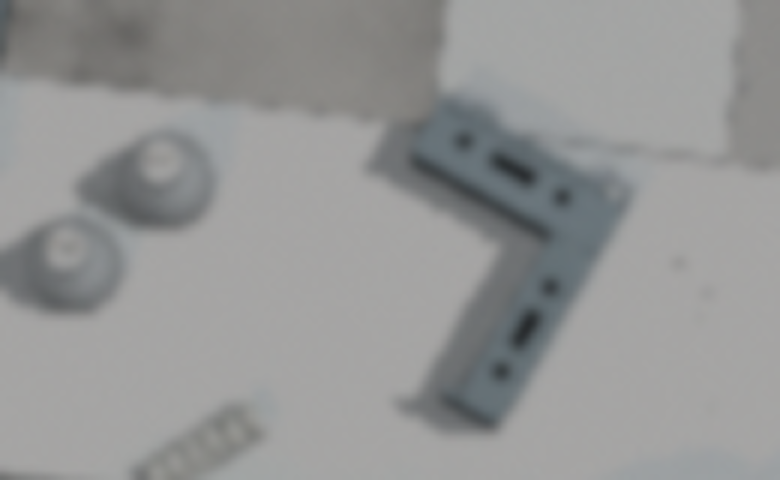

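View pics/t2.png

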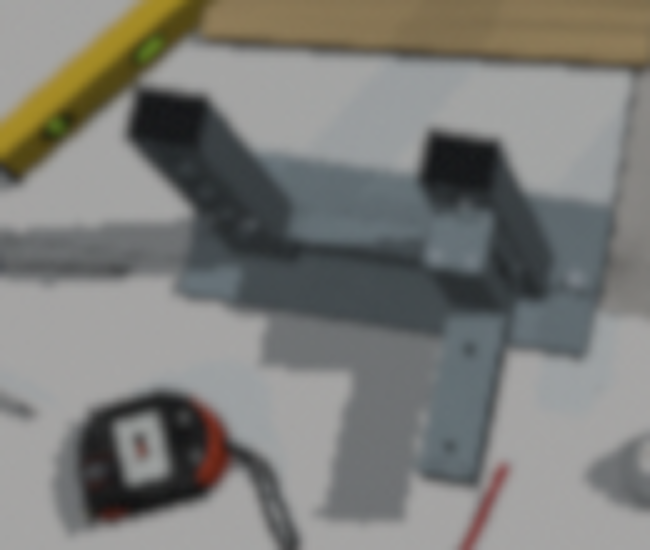

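```bash
python3 - <<'E'
from h import *
c=bot.get_calibration('top')
f=lambda x,y:(220+x/6-.4,170+y/6-.4)
H=onz(c,*f(632,200),.034);T=onz(c,*f(437,97),.034);A=onz(c,*f(492,430),.034);T2=onz(c,*f(412,158),.034)
print('bracket',rnd(H),rnd(T),rnd(A),rnd(T2),np.linalg.norm(T-H),np.linalg.norm(A-H))
print('psi y', np.degrees(np.arctan2(*(T-H)[[1,0]])),'psi x',np.degrees(np.arctan2(*(H-A)[[1,0]])))
g=lambda x,y:(100+x/5-.4,120+y/5-.4)
print('free top', rnd(onz(c,*g(133,130),.228)),rnd(onz(c,*g(207,146),.228)),rnd(onz(c,*g(140,88),.228)),rnd(onz(c,*g(208,97),.228)))
print('hung top', rnd(onz(c,*g(422,178),.228)),rnd(onz(c,*g(493,196),.228)),rnd(onz(c,*g(430,132),.228)),rnd(onz(c,*g(497,140),.228)))
print('foot front z12', rnd(onz(c,*g(178,290),.012)),rnd(onz(c,*g(582,355),.012)))
print('hung arm tip z111', rnd(onz(c,*g(420,477),.111)),rnd(onz(c,*g(475,485),.111)))
print('tape,bulbs',rnd(onz(c,*g(150,450),.046)),rnd(onz(c,*f(165,165),.05)),rnd(onz(c,*f(68,255),.05)),rnd(onz(c,*f(200,440),.016)))
E
```

```text
bracket [ 0.5145 -0.1282  0.034 ] [ 0.5559 -0.0234  0.034 ] [ 0.3884 -0.0707  0.034 ] [ 0.5223 -0.0144  0.034 ] 0.11273257945653102 0.13858052612722935
psi y 68.44360151103113 psi x -24.498221581840266
free top [0.5581 0.4341 0.228 ] [0.5541 0.393  0.228 ] [0.582  0.4349 0.228 ] [0.5816 0.3976 0.228 ]
hung top [0.5508 0.2757 0.228 ] [0.5456 0.2364 0.228 ] [0.577  0.2757 0.228 ] [0.577  0.2393 0.228 ]
foot front z12 [0.5264 0.4688 0.012 ] [0.5165 0.2112 0.012 ]
hung arm tip z111 [0.4101 0.276  0.111 ] [0.4094 0.2441 0.111 ]
tape,bulbs [0.4174 0.4547 0.046 ] [0.4991 0.1087 0.05  ] [0.4472 0.1504 0.05  ] [0.3675 0.0745 0.016 ]
```

```bash
cat >> h.py <<'E'
def axes(yaw):
    c,s=np.cos(yaw),np.sin(yaw);return np.array([[c,s,0],[s,-c,0],[0,0,-1.]]).T
def plan(p1,yaw1deg,n,p0=None,yaw0=None,dec=2):
    s=bot.observe()
    p=np.array(s['position'] if p0 is None else p0,float);y=s['tool_rot'][2] if yaw0 is None else np.radians(yaw0)
    p1=np.array(p1,float);y1=np.radians(yaw1deg);out=[]
    for i in range(n):
        k=1/(n-i);d=(p1-p)*k;t=(y1-y)*k
        a=np.round(axes(y).T@d/.05,dec);tt=round(-np.degrees(t)/5,dec)
        out.append([list(map(float,a)),float(tt)]);p=p+axes(y)@a*.05;y=y-np.radians(tt*5)
    print(str(out).replace(' ',''));print('end',rnd(p),round(np.degrees(y),2))
    return p,y
E
python3 - <<'E'
from h import *
p,y=plan([.36,-.32,.24],45,8); plan([.50,-.085,.2],67.5,8,p,np.degrees(y))
E
```

```text
[[[0.61,-0.52,-0.02],-0.68],[[0.64,-0.49,-0.02],-0.68],[[0.67,-0.45,-0.02],-0.68],[[0.69,-0.41,-0.02],-0.68],[[0.72,-0.37,-0.03],-0.68],[[0.74,-0.32,-0.02],-0.68],[[0.76,-0.28,-0.03],-0.67],[[0.77,-0.23,-0.02],-0.68]]
end [ 0.36   -0.3198  0.2399] 45.01
[[[0.66,-0.17,0.1],-0.56],[[0.67,-0.13,0.1],-0.56],[[0.68,-0.1,0.1],-0.56],[[0.68,-0.07,0.1],-0.56],[[0.68,-0.04,0.1],-0.56],[[0.68,-0.0,0.1],-0.57],[[0.68,0.03,0.1],-0.56],[[0.69,0.07,0.1],-0.57]]
end [ 0.5002 -0.085   0.1999] 67.51
```

servo_tool([
  [[0.61, -0.52, -0.02], -0.68],
  [[0.64, -0.49, -0.02], -0.68],
  [[0.67, -0.45, -0.02], -0.68],
  [[0.69, -0.41, -0.02], -0.68],
  [[0.72, -0.37, -0.03], -0.68],
  [[0.74, -0.32, -0.02], -0.68],
  [[0.76, -0.28, -0.03], -0.67],
  [[0.77, -0.23, -0.02], -0.68],
], gripper=1, newtons=20)

```text
clock: 1.15
position: [0.3606, -0.3188, 0.2403]
tool_rot: [-3.142, 0.0, 0.788]
force: [-0.6, -0.3, -0.2]
grip_width: 0.0856
```

servo_tool([
  [[0.66, -0.17, 0.1], -0.56],
  [[0.67, -0.13, 0.1], -0.56],
  [[0.68, -0.1, 0.1], -0.56],
  [[0.68, -0.07, 0.1], -0.56],
  [[0.68, -0.04, 0.1], -0.56],
  [[0.68, 0, 0.1], -0.57],
  [[0.68, 0.03, 0.1], -0.56],
  [[0.69, 0.07, 0.1], -0.57],
  [[0, 0, 0], 0],
  [[0, 0, 0], 0],
])

```text
clock: 2.4
position: [0.5, -0.0857, 0.2002]
tool_rot: [-3.141, 0.0, 1.178]
force: [0.5, -0.2, -0.1]
grip_width: 0.0852
```

```bash
python3 - <<'E'
from h import *
s=bot.observe();print(s['clock'],rnd(s['position']),rnd(s['tool_rot']),rnd(s['qpos'],2))
np.save('w1.npy',bot.get_calibration('wrist')['pose'])
cv2.imwrite('pics/w1.png',bot.grab_frame('wrist'));cv2.imwrite('pics/s1.png',bot.grab_frame('scene'))
E
```

```text
2.4 [ 0.5    -0.0857  0.2002] [-3.1411e+00  4.0000e-04  1.1776e+00] [ 0.38  0.4  -0.42  1.92  0.21  0.86 -0.54]
```

View pics/w1.png

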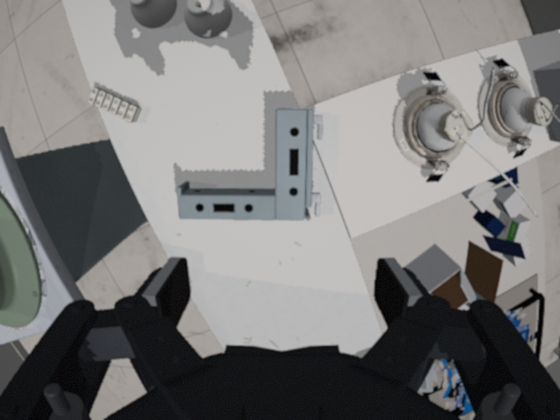

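View pics/s1.png

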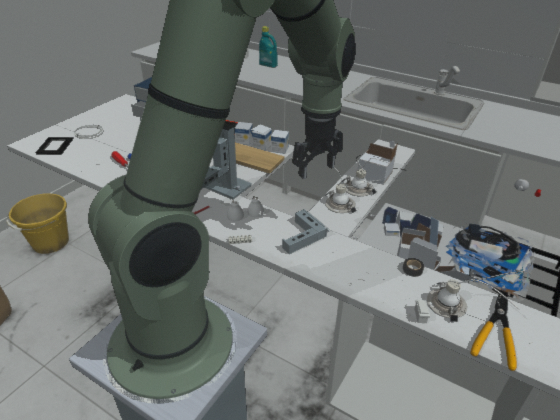

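```bash
python3 - <<'E'
import cv2
a=cv2.imread('pics/w1.png')
cv2.imwrite('pics/w1z.png',cv2.resize(a[90:235,165:335],None,fx=4.5,fy=4,interpolation=cv2.INTER_CUBIC))
E
```

```text
(no output)
```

View pics/w1z.png

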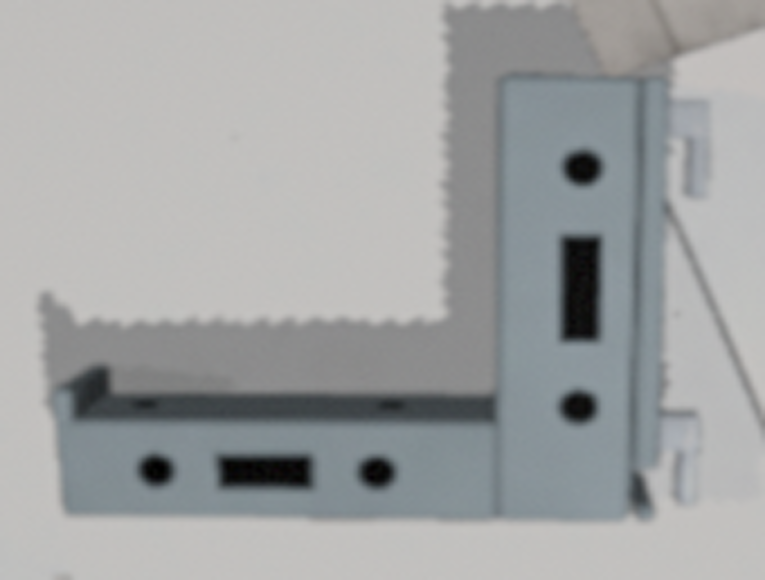

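```bash
python3 - <<'E'
from h import *
c=bot.get_calibration('wrist')
f=lambda x,y:(165+(x+.5)/4.5-.5,90+(y+.5)/4-.5)
H,T,T2,A=[onz(c,*f(*q),.034,True) for q in [(630,517),(640,78),(503,76),(68,513)]]
for n,v in zip('H T T2 A'.split(),(H,T,T2,A)):print(n,rnd(v))
print(np.linalg.norm(T-H),np.linalg.norm(A-H),np.linalg.norm(T-T2))
a=lambda v:np.degrees(np.arctan2(v[1],v[0]))
print(a(T-H)-90,a(H-A),a(T-T2))
# least squares pose from 4 corners
B=np.array([[0,0],[0,110],[-36,110],[-136,0]])/1e3;W=np.array([H,T,T2,A])[:,:2]
bm,wm=B.mean(0),W.mean(0);M=(B-bm).T@(W-wm);th=np.arctan2(M[0,1]-M[1,0],M[0,0]+M[1,1])
R=np.array([[np.cos(th),-np.sin(th)],[np.sin(th),np.cos(th)]]);t=wm-R@bm
print('pose',t,np.degrees(th),'res',rnd((W-(B@R.T+t))*1e3,1).tolist())
g=R@[-.018,.066]+t;print('grip',g)
E
```

```text
H [ 0.5085 -0.122   0.034 ]
T [ 0.5504 -0.0229  0.034 ]
T2 [ 0.5242 -0.0116  0.034 ]
A [ 0.3906 -0.0722  0.034 ]
0.10761636074984514 0.12795383535404856 0.02851257263659533
-22.92851210356855 -22.884047066395393 -23.178070008363765
pose [ 0.51136977 -0.12464804] -23.119154892509577 res [[-2.9, 2.7], [-4.2, 0.6], [2.7, -2.3], [4.3, -1.0]]
grip [ 0.52072989 -0.05688088]
```

```bash
python3 - <<'E'
from h import *
c=bot.get_calibration('wrist')
f=lambda x,y:(165+(x+.5)/4.5-.5,90+(y+.5)/4-.5)
W=np.array([onz(c,*f(*q),.034,True) for q in [(630,517),(640,78),(503,76),(68,513)]])[:,:2]
B=np.array([[-7,0],[-7,110],[-36,110],[-136,0]])/1e3
bm,wm=B.mean(0),W.mean(0);M=(B-bm).T@(W-wm);th=np.arctan2(M[0,1]-M[1,0],M[0,0]+M[1,1])
R=np.array([[np.cos(th),-np.sin(th)],[np.sin(th),np.cos(th)]]);t=wm-R@bm
print('pose',t,np.degrees(th),'res',rnd((W-(B@R.T+t))*1e3,1).tolist())
for y in (.064,.066):
  g=R@[-.018,y]+t;print('grip',g)
plan([g[0],g[1],.06],67.0,6);
E
```

```text
pose [ 0.5145835 -0.1260239] -23.123476585338242 res [[0.3, 1.3], [-0.9, -0.8], [-0.5, -0.9], [1.1, 0.4]]
grip [ 0.5231633  -0.06009676]
grip [ 0.52394873 -0.05825744]
[[[0.12,0.04,0.47],0.01],[[0.12,0.04,0.47],0.01],[[0.11,0.04,0.47],0.02],[[0.12,0.04,0.47],0.01],[[0.11,0.03,0.46],0.02],[[0.12,0.04,0.47],0.01]]
end [ 0.5241 -0.0583  0.0598] 67.02
```

servo_tool([
  [[0.12, 0.04, 0.47], 0.02],
  [[0.12, 0.04, 0.47], 0.02],
  [[0.11, 0.04, 0.47], 0.02],
  [[0.11, 0.04, 0.47], 0.02],
  [[0.11, 0.03, 0.46], 0.02],
  [[0.11, 0.03, 0.46], 0.02],
  [[0, 0, 0.4], 0],
  [[0, 0, 0.4], 0],
  [[0, 0, 0.28], 0],
  [[0, 0, 0], 0],
])

```text
clock: 3.75
position: [0.5231, -0.0584, 0.0058]
tool_rot: [-3.14, 0.001, 1.167]
force: [0.6, -0.2, 0.4]
grip_width: 0.0852
```

```bash
python3 - <<'E'
from h import *
s=bot.observe();print(s['clock'],rnd(s['position']),rnd(s['tool_rot']),rnd(s['force'],1))
cv2.imwrite('pics/w2.png',bot.grab_frame('wrist'))
E
```

```text
3.75 [ 0.5231 -0.0584  0.0058] [-3.1405e+00  6.0000e-04  1.1673e+00] [ 0.6 -0.2  0.4]
```

View pics/w2.png

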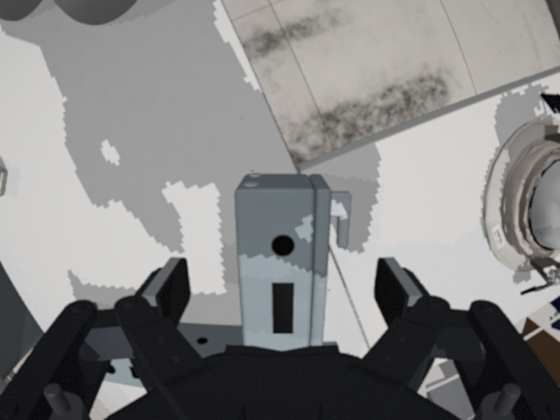

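servo_tool([
  [[0, 0, 0], 0],
  [[0, 0, 0], 0],
  [[0, 0, 0], 0],
  [[0, 0, 0], 0],
  [[0, 0, 0], 0],
  [[0, 0, 0], 0],
], gripper=-0.25, newtons=20)

```text
clock: 4.55
position: [0.5238, -0.0582, 0.0067]
tool_rot: [3.141, -0.0, 1.168]
force: [-1.3, 0.2, 6.8]
grip_width: 0.0355
```

servo_tool([
  [[-0.05, 0, -0.11], 0],
  [[-0.06, 0, -0.11], 0],
  [[-0.07, 0, -0.1], 0],
  [[0, 0, 0], 0],
  [[0, 0, 0], 0],
])

```text
clock: 5.18
position: [0.5201, -0.0663, 0.0223]
tool_rot: [-3.142, -0.0, 1.168]
force: [0.7, 0.2, -2.9]
grip_width: 0.0352
```

```bash
python3 - <<'E'
from h import *
s=bot.observe();print(s['clock'],rnd(s['position']),rnd(s['tool_rot']),rnd(s['force'],1))
w=bot.grab_frame('wrist');a=bot.grab_frame('scene')
cv2.imwrite('pics/w3.png',np.hstack([w[150:420,140:420],cv2.resize(a[170:270,250:350],(270,270),interpolation=cv2.INTER_CUBIC)]))
E
```

```text
5.175 [ 0.5201 -0.0663  0.0223] [-3.1415e+00 -1.0000e-04  1.1678e+00] [ 0.7  0.2 -2.9]
```

View pics/w3.png

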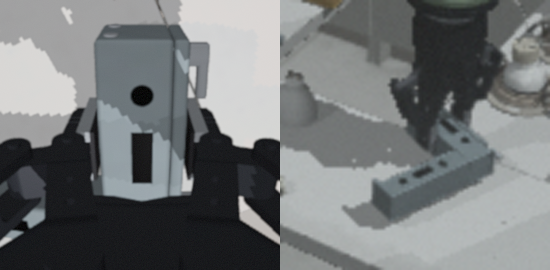

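servo_tool([
  [[0, 0, 0], 0],
  [[0, 0, 0], 0],
  [[0, 0, 0], 0],
  [[0, 0, 0], 0],
], gripper=-0.17, newtons=20)

```text
clock: 5.78
position: [0.5201, -0.0663, 0.0223]
tool_rot: [-3.142, -0.0, 1.168]
force: [-0.3, -0.6, -3.3]
grip_width: 0.036
```

```bash
python3 - <<'E'
from h import *
s=bot.observe();print(s['clock'],rnd(s['position']),rnd(s['tool_rot']),rnd(s['force'],1))
w=bot.grab_frame('wrist');a=bot.grab_frame('scene')
cv2.imwrite('pics/w4.png',np.hstack([w[150:420,140:420],cv2.resize(a[170:270,250:350],(270,270),interpolation=cv2.INTER_CUBIC)]))
E
```

```text
5.775 [ 0.5201 -0.0663  0.0223] [-3.1415 -0.      1.1679] [-0.3 -0.6 -3.3]
```

View pics/w4.png

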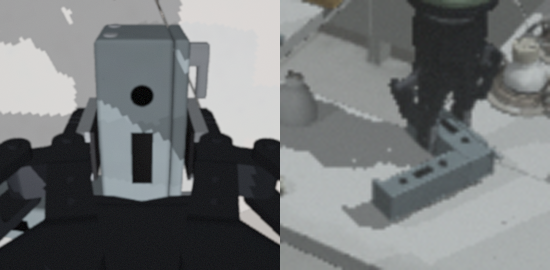

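servo_tool([
  [[0, 0, 0], 0],
  [[0, 0, 0], 0],
  [[0, 0, 0], 0],
], gripper=-0.15)

```text
clock: 6.25
position: [0.5202, -0.0664, 0.0224]
tool_rot: [3.141, -0.0, 1.168]
force: [0.1, 0.2, -0.2]
grip_width: 0.0361
```

```bash
cat > look.py <<'E'
from h import *
import sys
s=bot.observe();print(s['clock'],rnd(s['position']),rnd(s['tool_rot']),rnd(s['force'],1),rnd(s['grip_width']))
w=bot.grab_frame('wrist');a=bot.grab_frame('scene')
cv2.imwrite('pics/%s.png'%sys.argv[1],np.hstack([w[150:420,140:420],cv2.resize(a[170:270,250:350],(270,270),interpolation=cv2.INTER_CUBIC)]))
E
python3 look.py w5
```

```text
6.25 [ 0.5202 -0.0664  0.0224] [ 3.1415e+00 -1.0000e-04  1.1678e+00] [ 0.1  0.2 -0.2] 0.0361
```

View pics/w5.png

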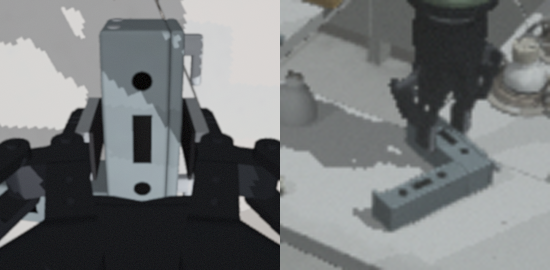

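servo_tool([
  [[0, 0, 0], 0],
  [[0.09, 0, 0], 0],
  [[0.09, 0, 0.16], 0],
  [[0, 0, 0.16], 0],
  [[0, 0, 0], 0],
], gripper=0.3)

```text
clock: 6.98
position: [0.5231, -0.058, 0.0054]
tool_rot: [-3.14, 0.001, 1.168]
force: [0.2, -0.2, 0.3]
grip_width: 0.0557
```

```bash
python3 look.py w6
```

```text
6.975 [ 0.5231 -0.058   0.0054] [-3.1403e+00  5.0000e-04  1.1682e+00] [ 0.2 -0.2  0.3] 0.0557
```

View pics/w6.png

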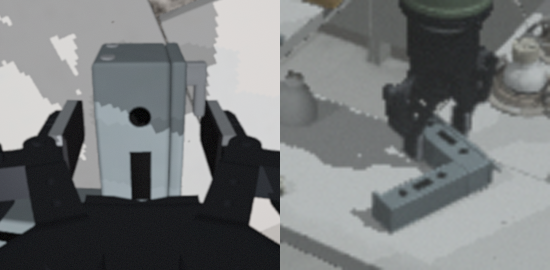

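servo_tool([
  [[-0.13, 0, 0], 0],
  [[0, 0, 0], 0],
  [[0, 0, 0], 0],
  [[0, 0, 0], 0],
  [[0, 0, 0], 0],
  [[0, 0, -0.3], 0],
  [[0, 0, -0.4], 0],
  [[0, 0, -0.3], 0],
  [[0, 0, 0], 0],
], gripper=-0.2)

```text
clock: 8.2
position: [0.522, -0.064, 0.0577]
tool_rot: [3.139, -0.001, 1.168]
force: [1.2, 2.1, 2.5]
grip_width: 0.0445
```

servo_tool([
  [[0, 0, 0], 0],
], gripper=-0.165)

```text
clock: 8.32
position: [0.5213, -0.0639, 0.0563]
tool_rot: [3.141, -0.0, 1.168]
force: [0.9, 1.1, 2.5]
grip_width: 0.0444
```

```bash
python3 look.py w7
```

```text
8.325 [ 0.5213 -0.0639  0.0563] [ 3.1412e+00 -4.0000e-04  1.1680e+00] [0.9 1.1 2.5] 0.0444
```

View pics/w7.png

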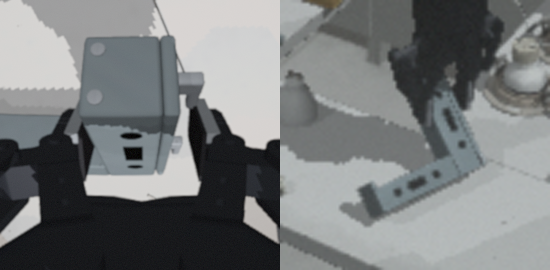

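```bash
python3 - <<'E'
from h import *
w=bot.grab_frame('wrist');a=bot.grab_frame('scene');t=bot.grab_frame('top')
cv2.imwrite('pics/w8.png',cv2.resize(w[160:420,180:380],None,fx=3,fy=2.3,interpolation=cv2.INTER_CUBIC))
cv2.imwrite('pics/s8.png',cv2.resize(a[180:260,270:350],None,fx=7,fy=7,interpolation=cv2.INTER_CUBIC))
cv2.imwrite('pics/t8.png',cv2.resize(t[170:250,250:350],None,fx=7,fy=7,interpolation=cv2.INTER_CUBIC))
E
```

```text
(no output)
```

View pics/w8.png

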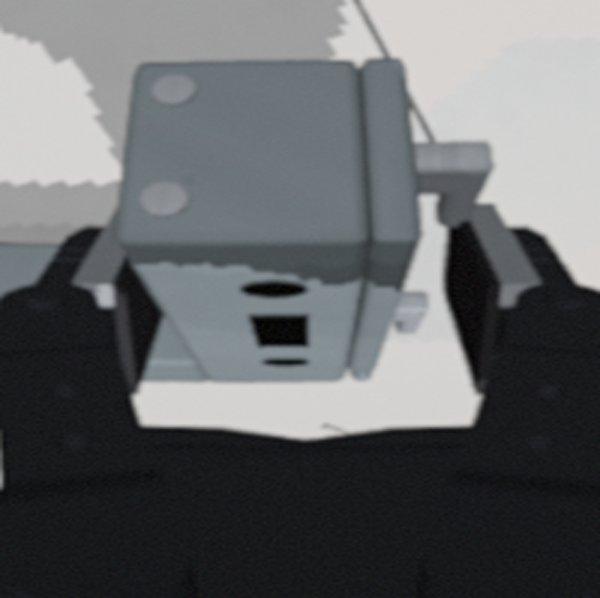

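View pics/s8.png

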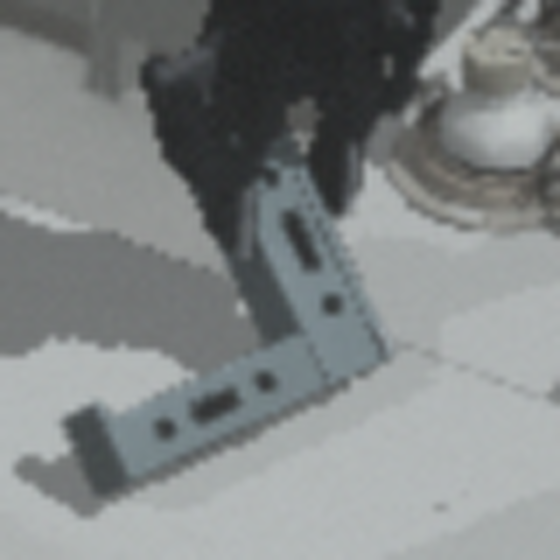

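View pics/t8.png

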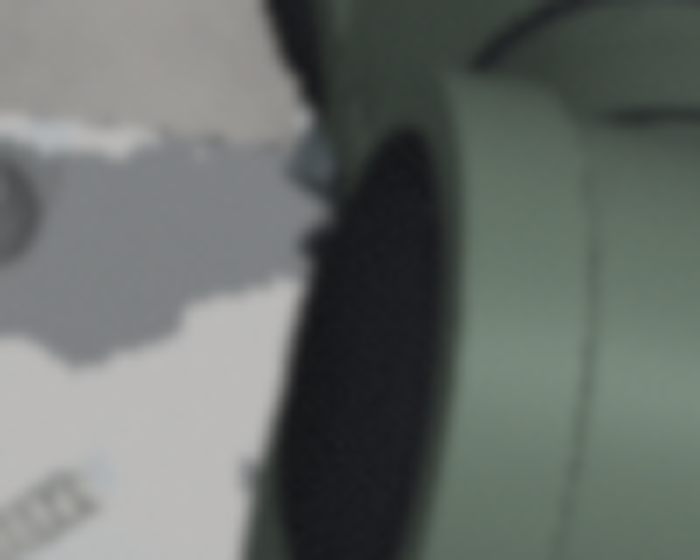

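```bash
cat > tilt.py <<'E'
from h import *
from scipy.optimize import least_squares
def fit(c,pts,pix,x0,yaw=None):
    def model(v):
        R=Rot.from_euler('ZX',[v[4],v[3]]).as_matrix()
        return [np.array([v[0],v[1],v[2]])+R@(np.array(p)/1e3) for p in pts]
    def f(v):
        r=np.concatenate([proj(c,q,True)-np.array(u) for q,u in zip(model(v),pix)])
        return np.append(r,[(v[2])*300,(v[4]-np.radians(-23.1))*50])
    s=least_squares(f,x0);print('origin',rnd(s.x[:3]),'tilt',np.degrees(s.x[3]).round(1),'yaw',np.degrees(s.x[4]).round(1),'res',rnd(s.fun,1));return s.x
E
python3 - <<'E'
from tilt import *
c=bot.get_calibration('wrist')
g=lambda x,y:(180+x/3-.3,160+y/2.3-.3)
fit(c,[(-7,0,34),(-7,110,34),(-7,110,0),(-36,110,34),(-36,110,0),(-36,0,34)],[g(345,380),g(368,240),g(358,62),g(123,243),g(140,62),g(207,380)],[.51,-.13,0,1.,-.4])
E
```

```text
origin [ 0.5181 -0.1049 -0.0039] tilt 42.4 yaw -22.5 res [-1.   0.2 -0.3  1.  -0.1 -0.9 -0.6 -0.3  1.  -0.1  1.4  0.2 -1.2  0.5]
```

servo_tool([
  [[-0.1, 0, -0.04], 0],
  [[-0.1, 0, -0.04], 0],
  [[-0.1, 0, -0.02], 0],
  [[-0.1, 0, -0.02], 0],
  [[-0.1, 0, -0.02], 0],
  [[0, 0, 0], 0],
])

```text
clock: 9.32
position: [0.5112, -0.0875, 0.0634]
tool_rot: [3.141, 0.0, 1.167]
force: [0.1, 0.3, -3.1]
grip_width: 0.0442
```

```bash
cat > look2.py <<'E'
from h import *
import sys
s=bot.observe();print(s['clock'],rnd(s['position']),rnd(s['tool_rot']),rnd(s['force'],1),rnd(s['grip_width']))
w=bot.grab_frame('wrist')
cv2.imwrite('pics/%s.png'%sys.argv[1],cv2.resize(w[160:420,180:380],None,fx=3,fy=2.3,interpolation=cv2.INTER_CUBIC))
E
python3 look2.py w9
```

```text
9.325 [ 0.5112 -0.0875  0.0634] [3.1415e+00 1.0000e-04 1.1673e+00] [ 0.1  0.3 -3.1] 0.0442
```

View pics/w9.png

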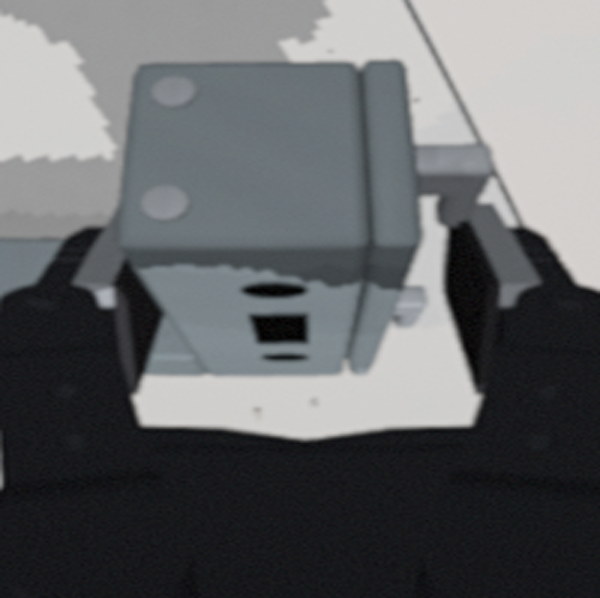

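servo_tool([
  [[0, 0, -0.1], 0],
  [[0, 0, -0.04], 0],
  [[0, 0, 0], 0],
], gripper=0.01)

```text
clock: 9.75
position: [0.5114, -0.087, 0.0706]
tool_rot: [3.141, -0.0, 1.168]
force: [-0.0, 0.1, -3.1]
grip_width: 0.0441
```

```bash
python3 look2.py w10
```

```text
9.75 [ 0.5114 -0.087   0.0706] [ 3.1412e+00 -2.0000e-04  1.1680e+00] [-0.   0.1 -3.1] 0.0441
```

View pics/w10.png

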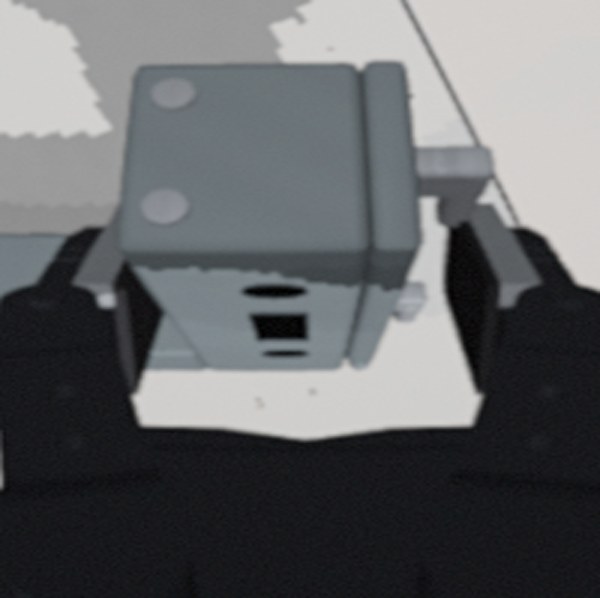

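servo_tool([
  [[0, 0, 0], 0],
  [[0, 0, 0], 0],
], gripper=0.025)

```text
clock: 10.05
position: [0.5112, -0.087, 0.0702]
tool_rot: [-3.141, 0.0, 1.168]
force: [-0.6, 0.2, -2.8]
grip_width: 0.0443
```

```bash
python3 look2.py w11
```

```text
10.05 [ 0.5112 -0.087   0.0702] [-3.1414  0.      1.1679] [-0.6  0.2 -2.8] 0.0443
```

View pics/w11.png

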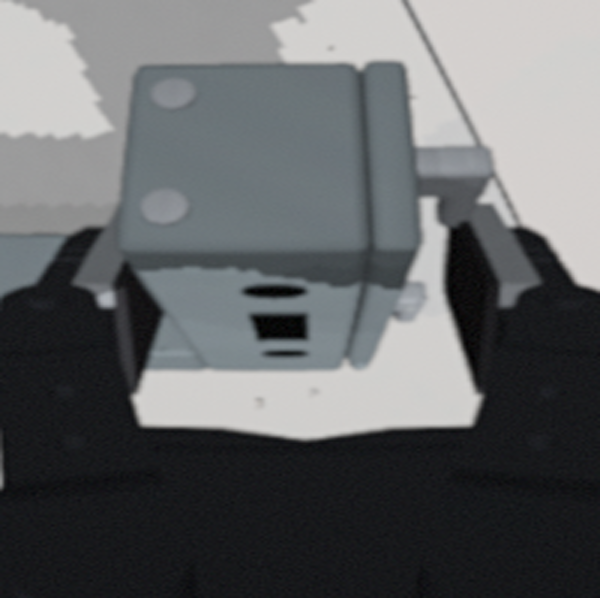

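servo_tool([
  [[0, 0, 0], 0],
  [[0, 0, 0], 0],
], gripper=0.032)

```text
clock: 10.35
position: [0.5113, -0.0871, 0.0703]
tool_rot: [3.142, -0.0, 1.168]
force: [0.5, -0.8, -1.8]
grip_width: 0.0443
```

```bash
python3 look2.py w12
```

```text
10.35 [ 0.5113 -0.0871  0.0703] [ 3.1416 -0.      1.1679] [ 0.5 -0.8 -1.8] 0.0443
```

View pics/w12.png

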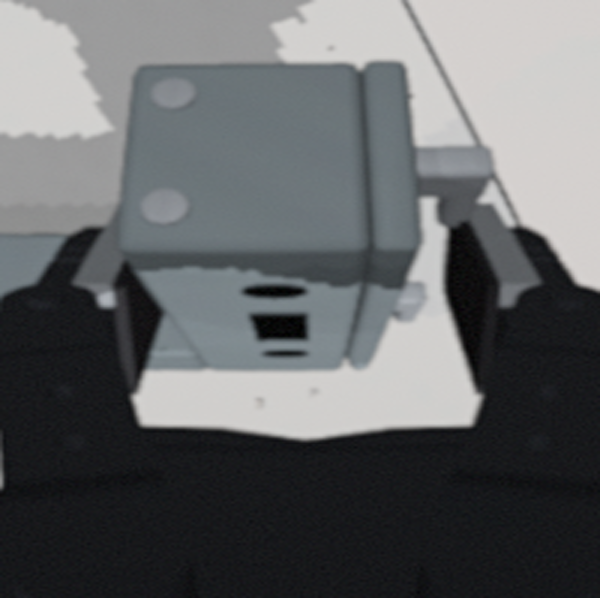

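servo_tool([
  [[0, 0, 0], 0],
  [[0, 0, 0], 0],
], gripper=0.038)

```text
clock: 10.65
position: [0.5113, -0.0871, 0.0703]
tool_rot: [3.142, -0.0, 1.168]
force: [0.4, -0.4, -2.9]
grip_width: 0.0442
```

```bash
python3 look2.py w13
```

```text
10.65 [ 0.5113 -0.0871  0.0703] [ 3.1416 -0.      1.1678] [ 0.4 -0.4 -2.9] 0.0442
```

View pics/w13.png

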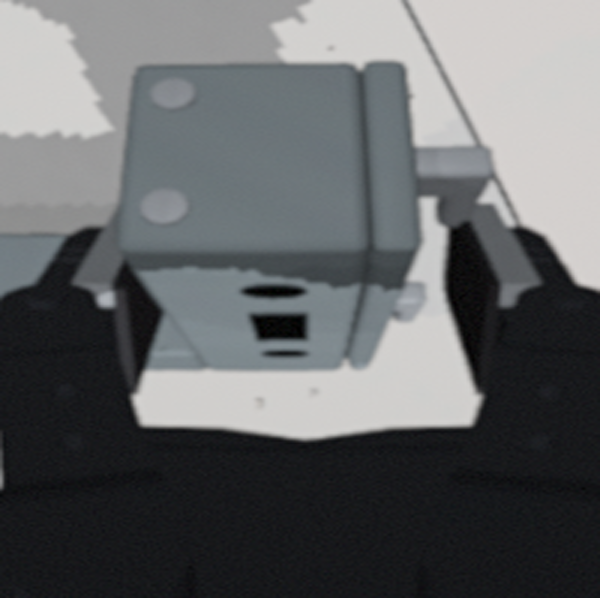

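servo_tool([
  [[0, 0, 0.12], 0],
  [[0, 0, 0.1], 0],
  [[-0.1, 0, -0.02], 0],
  [[-0.1, 0, -0.02], 0],
  [[-0.1, 0, -0.02], 0],
  [[0, 0, 0], 0],
])

```text
clock: 11.45
position: [0.5053, -0.1015, 0.0625]
tool_rot: [3.141, 0.0, 1.167]
force: [0.0, 0.6, -4.1]
grip_width: 0.0441
```

```bash
python3 look2.py w14
```

```text
11.45 [ 0.5053 -0.1015  0.0625] [3.1413e+00 2.0000e-04 1.1669e+00] [ 0.   0.6 -4.1] 0.0441
```

View pics/w14.png

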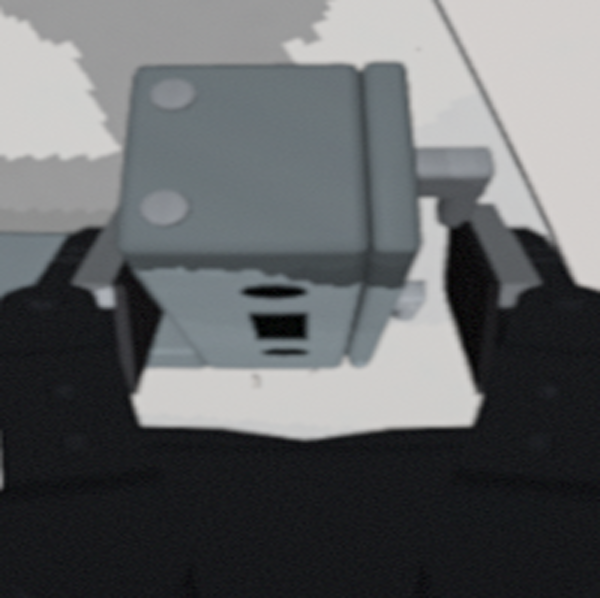

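servo_tool([
  [[0, 0, -0.2], 0],
  [[0, 0, 0], 0],
  [[0, 0, 0], 0],
], gripper=0.048)

```text
clock: 11.88
position: [0.5055, -0.1008, 0.0724]
tool_rot: [3.141, -0.0, 1.168]
force: [-0.6, 0.6, -1.9]
grip_width: 0.0448
```

servo_tool([
  [[0, 0, 0], 0],
], gripper=0.056)

```text
clock: 12.0
position: [0.5053, -0.1008, 0.0722]
tool_rot: [-3.141, 0.0, 1.168]
force: [0.0, 0.3, -2.4]
grip_width: 0.0453
```

```bash
python3 look2.py w15
```

```text
12.0 [ 0.5053 -0.1008  0.0722] [-3.1414  0.      1.168 ] [ 0.   0.3 -2.4] 0.0453
```

View pics/w15.png

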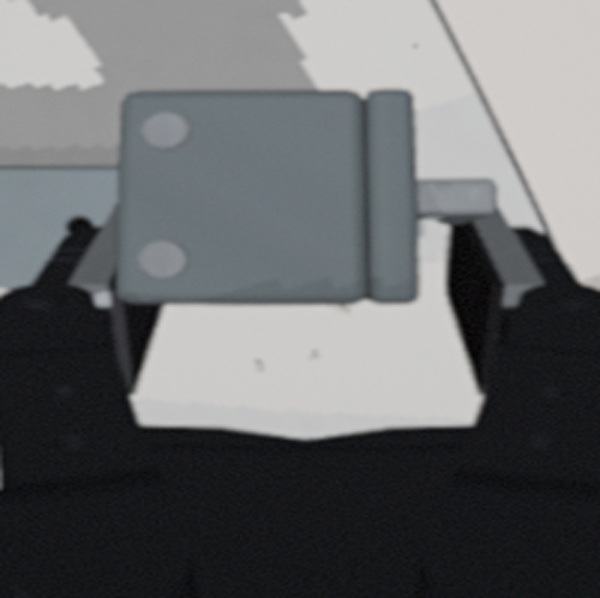

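```bash
python3 - <<'E'
from tilt import *
c=bot.get_calibration('wrist')
g=lambda x,y:(180+x/3-.3,160+y/2.3-.3)
fit(c,[(-7,110,34),(-7,110,0),(-36,110,34),(-36,110,0),(0,110,34),(0,110,0)],[g(365,302),g(363,94),g(120,300),g(123,94),g(415,302),g(411,92)],[.51,-.13,0,1.3,-.4])
a=bot.grab_frame('scene')
cv2.imwrite('pics/s15.png',cv2.resize(a[180:260,270:350],None,fx=6,fy=6,interpolation=cv2.INTER_CUBIC))
E
```

```text
origin [ 5.113e-01 -1.181e-01 -2.000e-04] tilt 61.4 yaw -22.9 res [-1.6  0.5 -1.9 -0.8  0.3  0.6  1.5 -0.5  1.   0.1  0.6  0.1 -0.1  0.2]
```

View pics/s15.png

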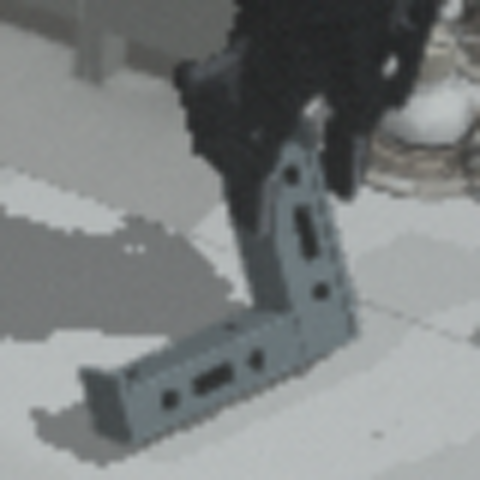

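servo_tool([
  [[-0.05, 0, 0.06], 0],
  [[-0.1, 0, 0.02], 0],
  [[-0.1, 0, 0], 0],
  [[-0.1, 0, 0], 0],
  [[0, 0, 0], 0],
])

```text
clock: 12.72
position: [0.4983, -0.1176, 0.0684]
tool_rot: [3.142, 0.0, 1.167]
force: [0.5, -0.1, 1.5]
grip_width: 0.0456
```

```bash
python3 look2.py w16;python3 - <<'E'
from h import *
a=bot.grab_frame('scene')
cv2.imwrite('pics/s16.png',cv2.resize(a[180:260,270:350],None,fx=6,fy=6,interpolation=cv2.INTER_CUBIC))
E
```

```text
12.725 [ 0.4983 -0.1176  0.0684] [3.1415e+00 3.0000e-04 1.1670e+00] [ 0.5 -0.1  1.5] 0.0456
```

View pics/w16.png

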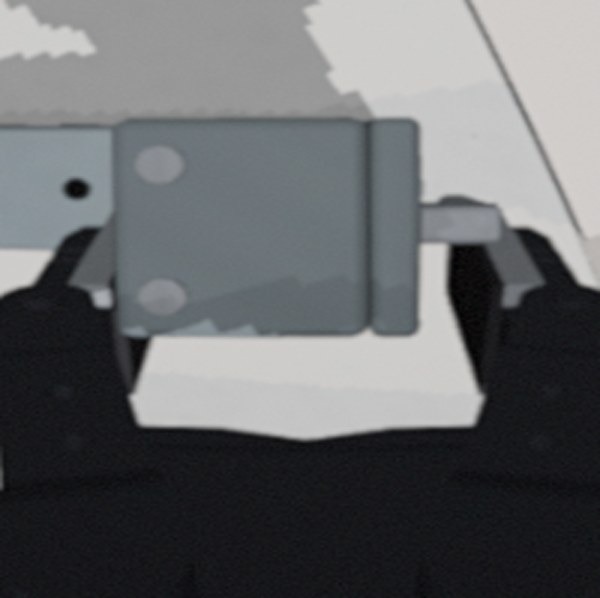

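View pics/s16.png

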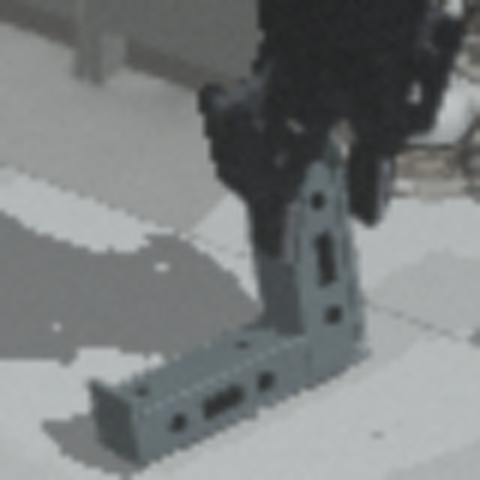

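servo_tool([
  [[-0.1, 0, 0], 0],
  [[-0.1, 0, 0], 0],
  [[-0.08, 0, 0], 0],
  [[0, 0, 0], 0],
])

```text
clock: 13.32
position: [0.4928, -0.1303, 0.0683]
tool_rot: [-3.141, 0.0, 1.167]
force: [0.2, -1.1, 0.9]
grip_width: 0.0453
```

```bash
python3 look2.py w17;python3 - <<'E'
from h import *
a=bot.grab_frame('scene')
cv2.imwrite('pics/s17.png',cv2.resize(a[180:260,270:350],None,fx=6,fy=6,interpolation=cv2.INTER_CUBIC))
E
```

```text
13.325 [ 0.4928 -0.1303  0.0683] [-3.1414e+00  2.0000e-04  1.1672e+00] [ 0.2 -1.1  0.9] 0.0453
```

View pics/w17.png

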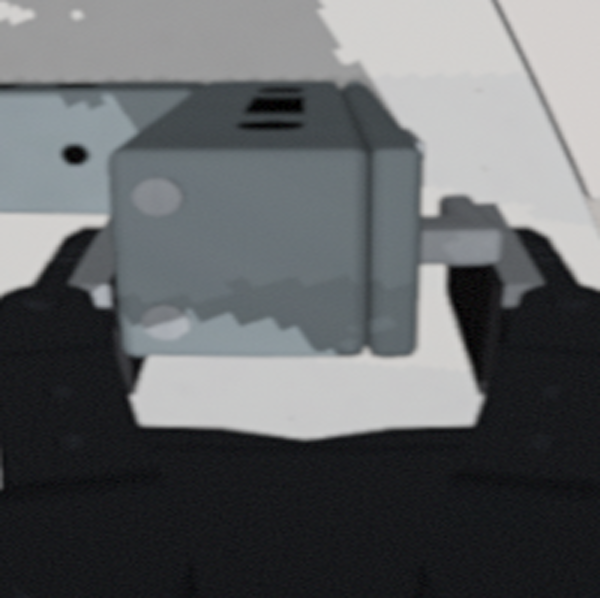

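View pics/s17.png

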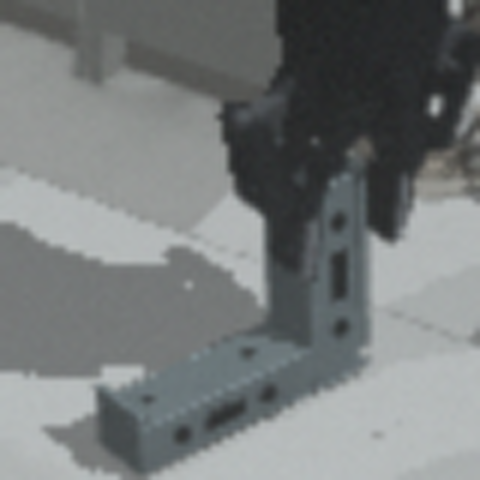

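```bash
python3 - <<'E'
from tilt import *
c=bot.get_calibration('wrist')
g=lambda x,y:(180+x/3-.3,160+y/2.3-.3)
fit(c,[(-7,110,34),(-7,110,0),(-36,110,34),(-36,110,0),(0,110,34),(-7,0,0)],[g(365,355),g(365,150),g(130,355),g(113,150),g(417,354),g(343,83)],[.51,-.13,0,1.4,-.4])
E
```

```text
origin [ 0.5114 -0.119  -0.0038] tilt 81.4 yaw -22.6 res [-0.5  0.4  0.2 -0.4  0.  -0.1  0.5 -0.   1.   0.4 -2.1 -0.2 -1.1  0.4]
```

servo_tool([
  [[0, 0, 0], 0],
  [[0, 0, 0], 0],
  [[0, 0, 0], 0],
  [[0, 0, 0], 0],
  [[0, 0, 0], 0],
], gripper=0.9)

```text
clock: 14.05
position: [0.493, -0.1299, 0.0683]
tool_rot: [3.142, 0.0, 1.168]
force: [-0.3, 0.1, -0.6]
grip_width: 0.0813
```

servo_tool([
  [[0, 0, -0.5], 0],
  [[0, 0, -0.9], 0],
  [[0, 0, -0.9], 0],
  [[0, 0, -0.9], 0],
  [[0, 0, 0], 0],
])

```text
clock: 14.68
position: [0.4944, -0.1301, 0.2313]
tool_rot: [3.136, -0.001, 1.168]
force: [-1.7, 0.8, -0.9]
grip_width: 0.0812
```

```bash
python3 - <<'E'
from h import *
s=bot.observe();print(s['clock'],rnd(s['position']),rnd(s['tool_rot']))
cv2.imwrite('pics/w18.png',bot.grab_frame('wrist'))
a=bot.grab_frame('scene')
cv2.imwrite('pics/s18.png',cv2.resize(a[180:260,270:350],None,fx=6,fy=6,interpolation=cv2.INTER_CUBIC))
E
```

```text
14.675 [ 0.4944 -0.1301  0.2313] [ 3.1365e+00 -6.0000e-04  1.1675e+00]
```

View pics/w18.png

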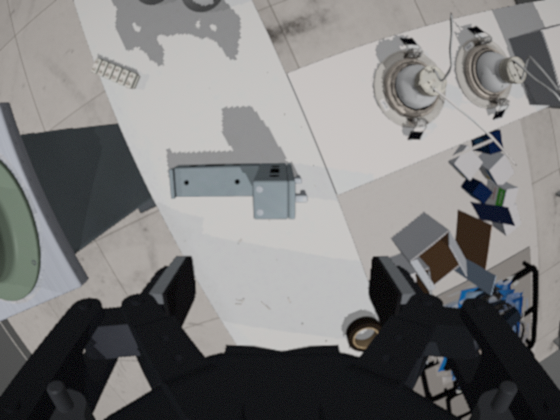

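View pics/s18.png

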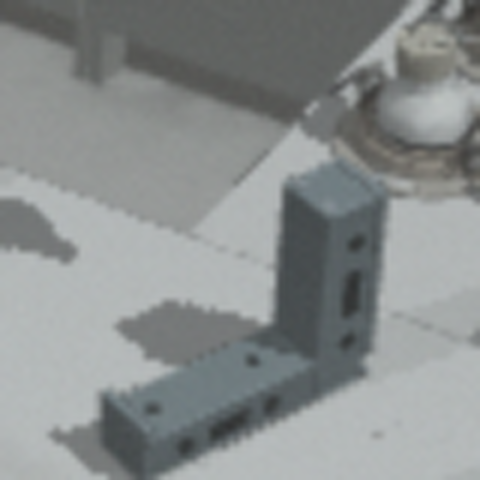

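```bash
python3 - <<'E'
import cv2
a=cv2.imread('pics/w18.png')
cv2.imwrite('pics/w18z.png',cv2.resize(a[140:240,150:330],None,fx=4.4,fy=5,interpolation=cv2.INTER_CUBIC))
E
```

```text
(no output)
```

View pics/w18z.png

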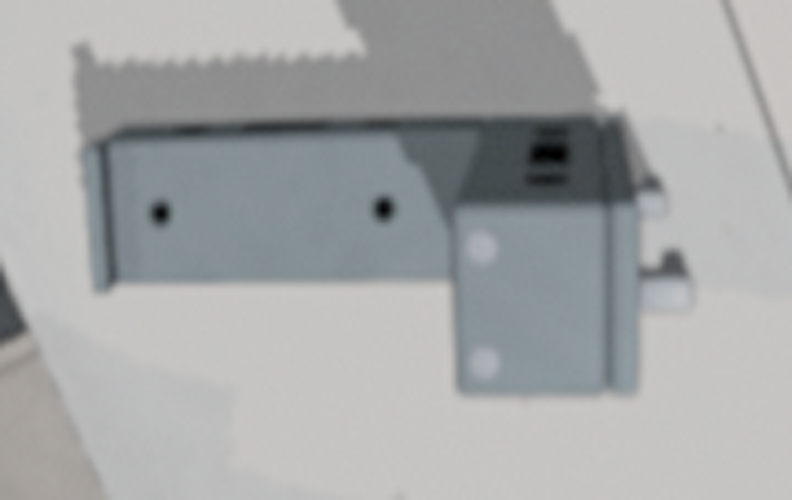

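```bash
python3 - <<'E'
from h import *
c=bot.get_calibration('wrist');s=bot.observe();print(rnd(s['position']),rnd(s['tool_rot']))
f=lambda x,y:(150+(x+.5)/4.4-.5,140+(y+.5)/5-.5)
W=np.array([onz(c,*f(*q),.110,True) for q in [(455,205),(638,203),(638,392),(459,393)]])[:,:2]
L=np.array([onz(c,*f(*q),.034,True) for q in [(83,143),(96,291)]])[:,:2]
print(rnd(W),rnd(L))
a=lambda v:np.degrees(np.arctan2(v[1],v[0]))
print(a(W[1]-W[0]),a(W[2]-W[3]),a(W[0]-W[3])-90,a(W[1]-W[2])-90,np.linalg.norm(W[1]-W[0]),np.linalg.norm(W[1]-W[2]))
ctr=W.mean(0);print('head ctr',ctr);l=L.mean(0);print('arm axis',a(ctr-l),np.linalg.norm(ctr-l))
E
```

```text
[ 0.4929 -0.13    0.2283] [3.1412e+00 2.0000e-04 1.1676e+00]
[[ 0.4775 -0.1033]
 [ 0.5089 -0.1163]
 [ 0.4965 -0.1462]
 [ 0.4649 -0.133 ]] [[ 0.3858 -0.0641]
 [ 0.3735 -0.0951]]
-22.619555228499117 -22.781128863850952 -23.031732589288765 -22.513328320134477 0.03399177382344773 0.03234533312274576
head ctr [ 0.48693367 -0.12469845]
arm axis -22.789776353723415 0.11638022664347479
```

servo_tool([
  [[0, 0, 0], -1],
  [[0, 0, 0], -1],
  [[0, 0, 0], -1],
  [[0, 0, 0], -1],
  [[0, 0, 0], -1],
  [[0, 0, 0], -1],
  [[0, 0, 0], -1],
  [[0, 0, 0], -1],
  [[0, 0, 0], -1],
  [[0, 0, 0], -1],
  [[0, 0, 0], -1],
  [[0, 0, 0], -1],
], gripper=0.9, newtons=80)

```text
clock: 16.27
position: [0.4925, -0.1297, 0.227]
tool_rot: [-3.141, -0.002, 2.218]
force: [0.3, -0.2, 0.8]
grip_width: 0.0809
```

servo_tool([
  [[0, 0, 0], -1],
  [[0, 0, 0], -1],
  [[0, 0, 0], -1],
  [[0, 0, 0], -1],
  [[0, 0, 0], -1],
  [[0, 0, 0], -1.0],
  [[0, 0, 0], 0],
  [[0, 0, 0], 0],
  [[0, 0, 0], 0],
])

```text
clock: 17.4
position: [0.493, -0.1298, 0.2281]
tool_rot: [3.142, -0.0, 2.738]
force: [0.3, 0.0, -0.2]
grip_width: 0.0813
```

```bash
python3 - <<'E'
from h import *
s=bot.observe();print(s['clock'],rnd(s['position']),rnd(np.degrees(s['tool_rot']),2),rnd(s['qpos'],2))
cv2.imwrite('pics/w19.png',bot.grab_frame('wrist'))
E
```

```text
17.4 [ 0.493  -0.1298  0.2281] [ 1.8000e+02 -2.0000e-02  1.5685e+02] [ 0.75  0.44 -0.81  1.87  0.38  0.99  0.95]
```

View pics/w19.png

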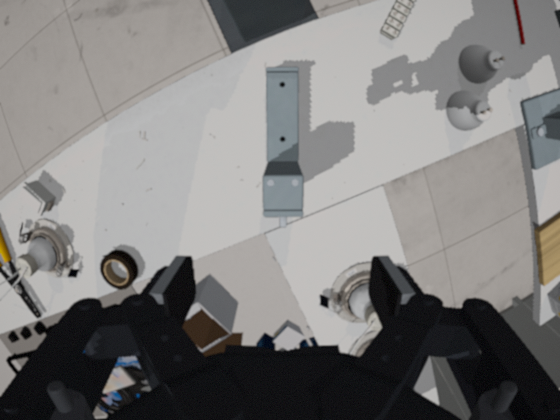

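```bash
python3 - <<'E'
import cv2
a=cv2.imread('pics/w19.png')
cv2.imwrite('pics/w19z.png',cv2.resize(a[150:235,245:320],None,fx=7,fy=7,interpolation=cv2.INTER_CUBIC))
E
```

```text
(no output)
```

View pics/w19z.png

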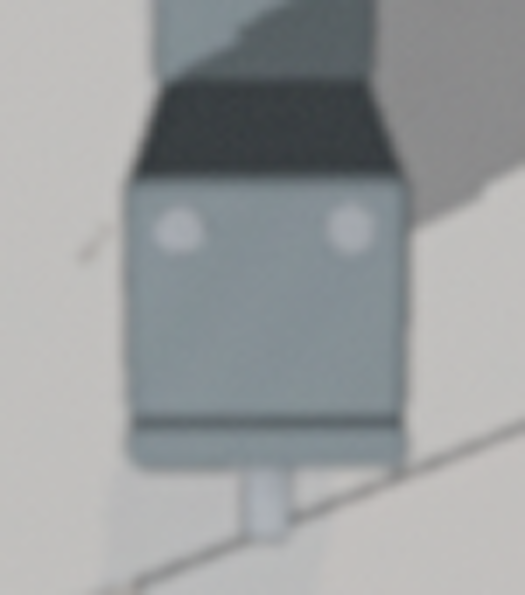

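```bash
python3 - <<'E'
from h import *
c=bot.get_calibration('wrist')
f=lambda x,y:(245+(x+.5)/7-.5,150+(y+.5)/7-.5)
W=np.array([onz(c,*f(*q),.110,True) for q in [(128,180),(128,468),(407,466),(407,180)]])[:,:2]
a=lambda v:np.degrees(np.arctan2(v[1],v[0]))
print(rnd(W),a(W[1]-W[0]),a(W[2]-W[3]),a(W[2]-W[1]),np.linalg.norm(W[1]-W[0]),np.linalg.norm(W[1]-W[2]))
ctr=W.mean(0);print('head ctr',ctr)
xb=np.array([np.cos(np.radians(-22.8)),np.sin(np.radians(-22.8))])
g=ctr-xb*.002
plan([*g,.14],157.2,4); 
# check: seat estimate from back-line etc
E
```

```text
[[ 0.4655 -0.1341]
 [ 0.4976 -0.1483]
 [ 0.5105 -0.1174]
 [ 0.4783 -0.1042]] -23.96019848070648 -22.203736291285985 67.30037948966674 0.03503929737158252 0.03349425533064994
head ctr [ 0.48795583 -0.12598576]
[[[0.04,0.01,0.44],-0.02],[[0.04,0.01,0.44],-0.02],[[0.04,0.0,0.44],-0.01],[[0.04,0.01,0.44],-0.02]]
end [ 0.4862 -0.1253  0.1402] 157.22
```

Consistent to ~1 mm. Descend and grasp.

servo_tool([
  [[0.04, 0.01, 0.44], -0.02],
  [[0.04, 0.01, 0.44], -0.02],
  [[0.04, 0, 0.44], -0.01],
  [[0.04, 0.01, 0.44], -0.02],
  [[0, 0, 0.4], 0],
  [[0, 0, 0.4], 0],
  [[0, 0, 0.42], 0],
  [[0, 0, 0], 0],
  [[0, 0, 0], 0],
])

```text
clock: 18.58
position: [0.4866, -0.1252, 0.08]
tool_rot: [3.141, 0.001, 2.745]
force: [-1.1, -0.4, 0.3]
grip_width: 0.0813
```

servo_tool([
  [[0, 0, 0], 0],
  [[0, 0, 0], 0],
  [[0, 0, 0], 0],
  [[0, 0, 0], 0],
  [[0, 0, 0], 0],
  [[0, 0, 0], 0],
], gripper=-0.6, newtons=80)

```text
clock: 19.32
position: [0.4865, -0.1256, 0.0798]
tool_rot: [-3.141, 0.001, 2.745]
force: [-2.7, -1.3, 9.1]
grip_width: 0.0332
```

```bash
python3 - <<'E'
from h import *
s=bot.observe();print(s['clock'],rnd(s['position']),rnd(np.degrees(s['tool_rot']),2),rnd(s['force'],1))
cv2.imwrite('pics/w20.png',bot.grab_frame('wrist'))
a=bot.grab_frame('scene')
cv2.imwrite('pics/s20.png',cv2.resize(a[180:260,270:350],None,fx=6,fy=6,interpolation=cv2.INTER_CUBIC))
E
```

```text
19.325 [ 0.4865 -0.1256  0.0798] [-1.7998e+02  4.0000e-02  1.5725e+02] [-2.7 -1.3  9.1]
```

View pics/w20.png

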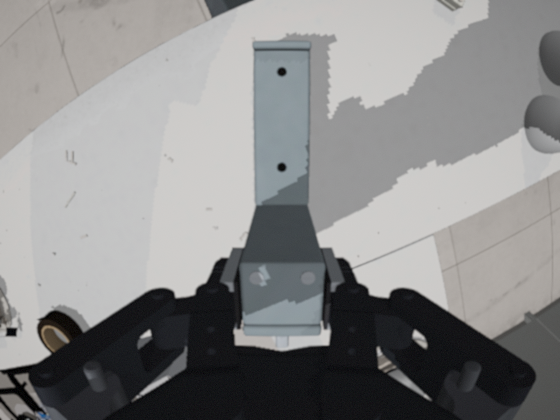

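View pics/s20.png

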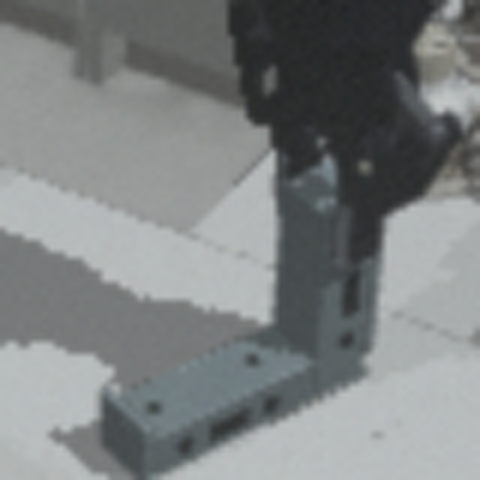

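```bash
python3 - <<'E'
from h import *
c=bot.get_calibration('wrist');s=bot.observe()
p=s['position'];y=s['tool_rot'][2];xb=-axes(y)[:2,0]
for q in [(243,334),(320,334),(243,262),(322,262),(281.5,334)]:
    w=onz(c,*q,.110,True)[:2]-p[:2];print(q,'fwd',round(w@xb*1e3,1),'tooly',round(w@axes(y)[:2,1]*1e3,1))
p1,y1=plan([.47,-.1,.28],158,5)
p2,y2=plan([.45,.15,.28],168,6,p1,np.degrees(y1))
plan([.45,.405,.28],177,7,p2,np.degrees(y2))
E
```

```text
(243, 334) fwd 18.0 tooly -16.0
(320, 334) fwd 18.0 tooly 17.1
(243, 262) fwd -16.9 tooly -14.2
(322, 262) fwd -16.9 tooly 16.0
(281.5, 334) fwd 17.7 tooly 0.5
[[[0.1,0.07,-0.8],-0.03],[[0.1,0.07,-0.8],-0.03],[[0.1,0.07,-0.8],-0.03],[[0.1,0.07,-0.8],-0.03],[[0.1,0.07,-0.8],-0.03]]
end [ 0.4701 -0.0998  0.2798] 158.0
[[[0.37,0.75,-0.0],-0.33],[[0.35,0.76,-0.0],-0.33],[[0.33,0.77,-0.0],-0.33],[[0.31,0.77,-0.0],-0.34],[[0.29,0.78,-0.0],-0.33],[[0.26,0.8,-0.0],-0.34]]
end [0.4501 0.1501 0.2798] 168.0
[[[0.15,0.71,-0.0],-0.26],[[0.14,0.72,-0.0],-0.26],[[0.12,0.72,-0.0],-0.26],[[0.1,0.72,-0.0],-0.25],[[0.09,0.72,-0.0],-0.26],[[0.07,0.72,-0.0],-0.25],[[0.05,0.73,-0.0],-0.26]]
end [0.4501 0.4049 0.2798] 177.0
```

servo_tool([
  [[0, 0, -0.2], 0],
  [[0.1, 0.05, -0.75], 0],
  [[0.1, 0.08, -0.75], 0],
  [[0.1, 0.08, -0.75], 0],
  [[0.1, 0.08, -0.8], -0.05],
  [[0.1, 0.08, -0.75], -0.1],
  [[0, 0, 0], 0],
])

```text
clock: 20.3
position: [0.471, -0.0982, 0.2819]
tool_rot: [3.142, 0.004, 2.758]
force: [-0.3, -0.1, -3.5]
grip_width: 0.0328
```

servo_tool([
  [[0.37, 0.75, 0], -0.33],
  [[0.35, 0.76, 0], -0.33],
  [[0.33, 0.77, 0], -0.33],
  [[0.31, 0.77, 0], -0.34],
  [[0.29, 0.78, 0], -0.33],
  [[0.26, 0.8, 0], -0.34],
  [[0, 0, 0], 0],
])

```text
clock: 21.18
position: [0.4493, 0.1541, 0.2788]
tool_rot: [3.141, -0.001, 2.937]
force: [0.4, 0.1, -3.2]
grip_width: 0.0329
```

servo_tool([
  [[0.15, 0.71, 0], -0.26],
  [[0.14, 0.72, 0], -0.26],
  [[0.12, 0.72, 0], -0.26],
  [[0.1, 0.72, 0], -0.25],
  [[0.09, 0.72, 0], -0.26],
  [[0.07, 0.72, 0], -0.25],
  [[0.05, 0.73, 0], -0.26],
  [[0, 0, 0], 0],
  [[0, 0, 0], 0],
  [[0, 0, 0], 0],
])

```text
clock: 22.42
position: [0.4508, 0.4048, 0.2791]
tool_rot: [-3.141, 0.0, 3.088]
force: [-0.2, -1.8, -3.1]
grip_width: 0.0327
```

```bash
python3 - <<'E'
from h import *
s=bot.observe();print(s['clock'],rnd(s['position']),rnd(np.degrees(s['tool_rot']),2),rnd(s['qpos'],2))
cv2.imwrite('pics/w21.png',bot.grab_frame('wrist'))
cv2.imwrite('pics/s21.png',bot.grab_frame('scene'));cv2.imwrite('pics/t21.png',bot.grab_frame('top'))
E
```

```text
22.425 [0.4508 0.4048 0.2791] [-1.7995e+02  1.0000e-02  1.7692e+02] [-0.22  0.59 -0.95  1.56  0.5   1.24  0.27]
```

View pics/w21.png

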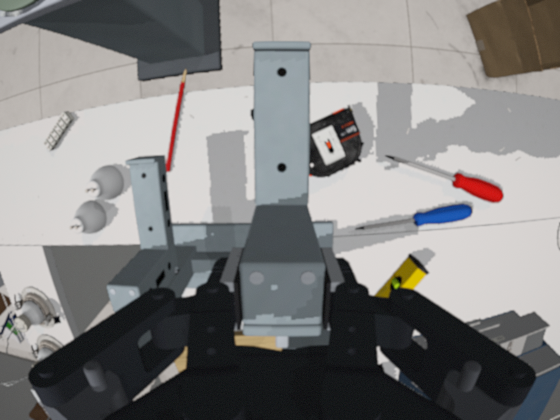

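View pics/s21.png

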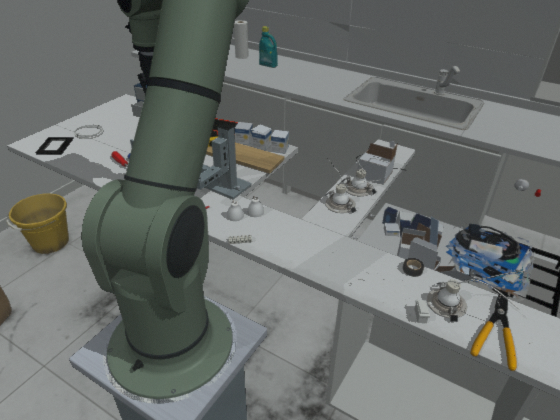

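View pics/t21.png

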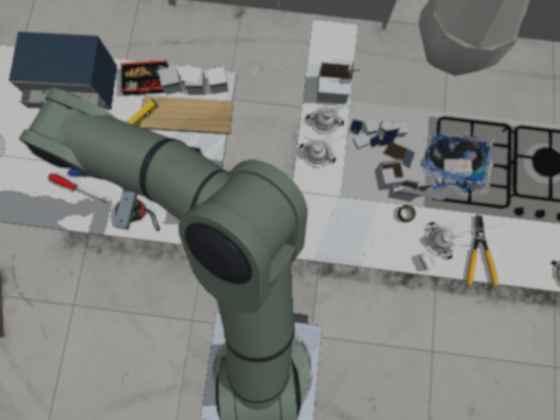

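```bash
python3 - <<'E'
from h import *
plan([.44,.345,.279],132,9)
E
```

```text
[[[0.02,-0.14,0.0],1.0],[[0.0,-0.14,0.0],1.0],[[-0.01,-0.13,0.0],1.0],[[-0.02,-0.13,0.0],1.0],[[-0.03,-0.13,0.0],1.0],[[-0.04,-0.13,0.0],1.0],[[-0.05,-0.13,0.0],1.0],[[-0.06,-0.12,0.0],1.0],[[-0.08,-0.12,0.01],0.99]]
end [0.4399 0.3448 0.2789] 132.0
```

servo_tool([
  [[0.02, -0.14, 0], 1],
  [[0, -0.14, 0], 1],
  [[-0.01, -0.13, 0], 1],
  [[-0.02, -0.13, 0], 1],
  [[-0.03, -0.13, 0], 1],
  [[-0.04, -0.13, 0], 1],
  [[-0.05, -0.13, 0], 1],
  [[-0.06, -0.12, 0], 1],
  [[-0.08, -0.12, 0], 1],
  [[0, 0, 0], 0],
  [[0, 0, 0], 0],
  [[0, 0, 0], 0],
])

```text
clock: 24.08
position: [0.4395, 0.3457, 0.2793]
tool_rot: [-3.142, -0.0, 2.305]
force: [0.2, -1.2, -3.5]
grip_width: 0.0328
```

```bash
python3 - <<'E'
from h import *
s=bot.observe();print(s['clock'],rnd(s['position']),rnd(np.degrees(s['tool_rot']),2),rnd(s['qpos'],2))
w=bot.grab_frame('wrist');cv2.imwrite('pics/w22.png',w);np.save('w22.npy',bot.get_calibration('wrist')['pose'])
E
```

```text
24.075 [0.4395 0.3457 0.2793] [-1.8000e+02 -1.0000e-02  1.3209e+02] [-0.2   0.46 -0.79  1.69  0.36  1.14 -0.36]
```

View pics/w22.png

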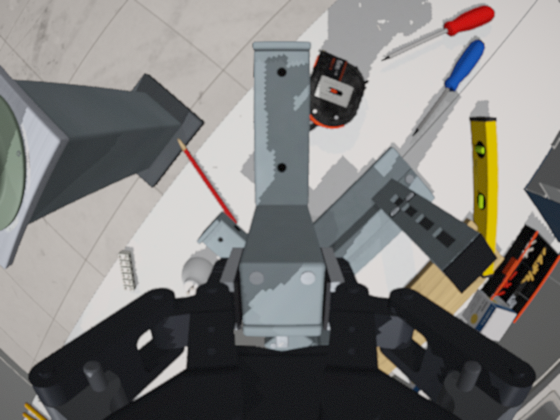

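```bash
python3 - <<'E'
import cv2
a=cv2.imread('pics/w22.png')
cv2.imwrite('pics/w22z.png',cv2.resize(a[165:300,360:505],None,fx=5.4,fy=4.4,interpolation=cv2.INTER_CUBIC))
E
```

View pics/w22z.png

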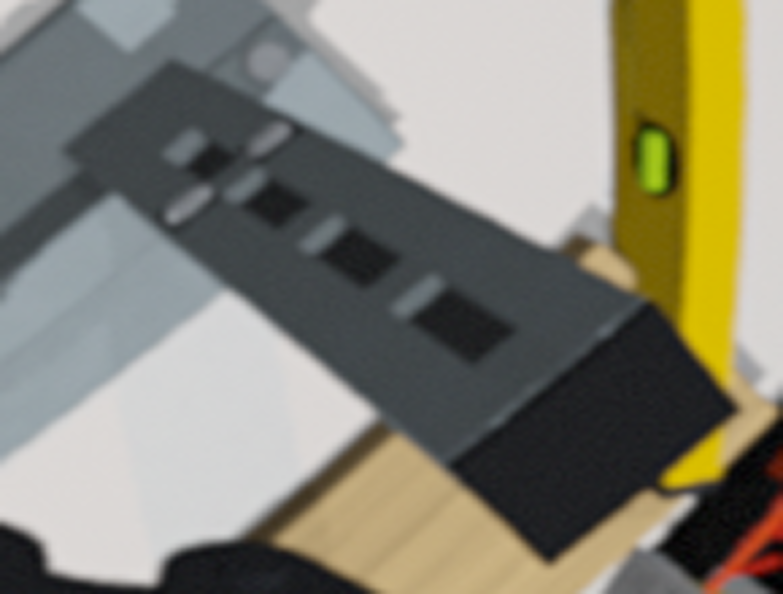

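```bash
python3 - <<'E'
from h import *
from scipy.optimize import least_squares
c=bot.get_calibration('wrist')
f=lambda x,y:(360+(x+.5)/5.4-.5,165+(y+.5)/4.4-.5)
D=[((0,-20,228),(448,466)),((0,20,228),(647,300)),((30,20,228),(736,410)),((30,-20,228),(550,561)),((0,-20,12),(65,150)),((0,20,12),(170,60)),
((0,-5,180),(393,308)),((0,5,180),(432,277)),((0,-5,210),(474,363)),((0,5,210),(514,330)),((0,-5,140),(300,247)),((0,5,140),(333,218))]
def mod(v,p):
    R=Rot.from_euler('z',v[2]).as_matrix();return np.array([v[0],v[1],v[3]])+R@(np.array(p)/1e3)
def fun(v): return np.append(np.concatenate([proj(c,mod(v,p),True)-np.array(f(*q)) for p,q in D]),v[3]*200)
s=least_squares(fun,[.556,.414,-.05,0]);print(rnd(s.x),np.degrees(s.x[2]),rnd(s.fun,1).reshape(-1)[:24].reshape(-1,2).tolist())
# held bracket: back edge of head top: heel y110
st=bot.observe();p=st['position'];y=st['tool_rot'][2];A=axes(y)
for q in [(241,334),(321,334),(281,334)]:
    w=onz(c,*q,p[2]-.0798+.110,True)-p;print(rnd(A.T@w*1e3,1))
E
```

```text
[ 0.5531  0.4204 -0.0239 -0.0049] -1.3669885022860617 [[0.4, 0.4], [0.4, 0.8], [-0.0, -0.7], [-0.4, 0.1], [-0.5, 0.3], [0.7, -0.1], [-0.8, 0.2], [-0.1, -0.7], [-0.6, 0.8], [0.6, -0.5], [-0.3, -0.1], [0.7, -0.6]]
[-18.  -17.5 -30.2]
[-17.9  16.9 -30.2]
[-17.6  -0.3 -30.2]
```

```bash
python3 - <<'E'
from h import *
plan([.44,.49,.279],222,18,yaw0=132.09)
E
```

```text
[[[0.12,0.11,0.0],-1.0],[[0.11,0.12,0.0],-1.0],[[0.1,0.13,0.0],-1.0],[[0.09,0.13,0.0],-1.0],[[0.07,0.14,0.0],-1.0],[[0.06,0.15,0.0],-1.0],[[0.05,0.15,0.0],-1.0],[[0.04,0.16,0.0],-1.0],[[0.02,0.16,0.0],-1.0],[[0.01,0.16,0.0],-1.0],[[-0.01,0.16,0.0],-1.0],[[-0.02,0.16,0.0],-1.0],[[-0.03,0.16,0.0],-1.0],[[-0.05,0.15,0.0],-1.0],[[-0.06,0.15,0.0],-1.0],[[-0.07,0.14,0.0],-0.99],[[-0.09,0.13,0.0],-1.0],[[-0.09,0.13,0.0],-0.99]]
end [0.4397 0.4901 0.2792] 221.99
```

servo_tool([
  [[0.12, 0.11, 0], -1],
  [[0.11, 0.12, 0], -1],
  [[0.1, 0.13, 0], -1],
  [[0.09, 0.13, 0], -1],
  [[0.07, 0.14, 0], -1],
  [[0.06, 0.15, 0], -1],
  [[0.05, 0.15, 0], -1],
  [[0.04, 0.16, 0], -1],
  [[0.02, 0.16, 0], -1],
  [[0.01, 0.16, 0], -1],
  [[-0.01, 0.16, 0], -1],
  [[-0.02, 0.16, 0], -1],
])

```text
clock: 25.62
position: [0.44, 0.4425, 0.2792]
tool_rot: [3.141, -0.0, -2.929]
force: [0.4, 0.3, -2.4]
grip_width: 0.0329
```

servo_tool([
  [[-0.03, 0.16, 0], -1],
  [[-0.05, 0.15, 0], -1],
  [[-0.06, 0.15, 0], -1],
  [[-0.07, 0.14, 0], -1],
  [[-0.09, 0.13, 0], -1],
  [[-0.09, 0.13, 0], -1],
  [[0, 0, 0], 0],
  [[0, 0, 0], 0],
  [[0, 0, 0], 0],
  [[0, 0, 0], 0],
])

```text
clock: 26.88
position: [0.44, 0.4897, 0.2794]
tool_rot: [-3.141, 0.0, -2.409]
force: [-1.1, -0.7, -2.9]
grip_width: 0.0329
```

```bash
python3 - <<'E'
from h import *
s=bot.observe();print(s['clock'],rnd(s['position']),rnd(np.degrees(s['tool_rot']),2),rnd(s['qpos'],2))
w=bot.grab_frame('wrist');cv2.imwrite('pics/w23.png',w);np.save('w23.npy',bot.get_calibration('wrist')['pose'])
E
```

```text
26.875 [0.44   0.4897 0.2794] [-1.7999e+02  1.0000e-02 -1.3803e+02] [-0.32  0.74 -1.09  1.41  0.65  1.38  0.89]
```

View pics/w23.png

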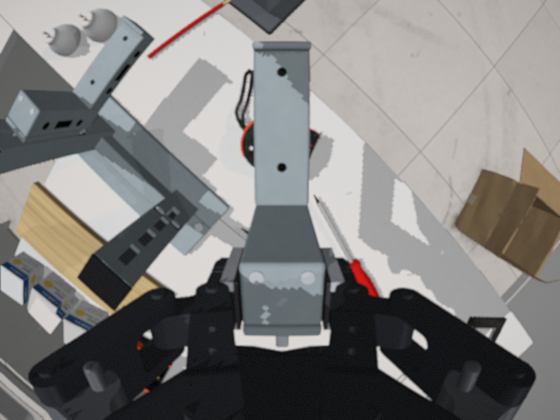

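```bash
python3 - <<'E'
import cv2
a=cv2.imread('pics/w23.png')
cv2.imwrite('pics/w23z.png',cv2.resize(a[180:310,70:215],None,fx=5.4,fy=4.5,interpolation=cv2.INTER_CUBIC))
E
```

```text
(no output)
```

View pics/w23z.png

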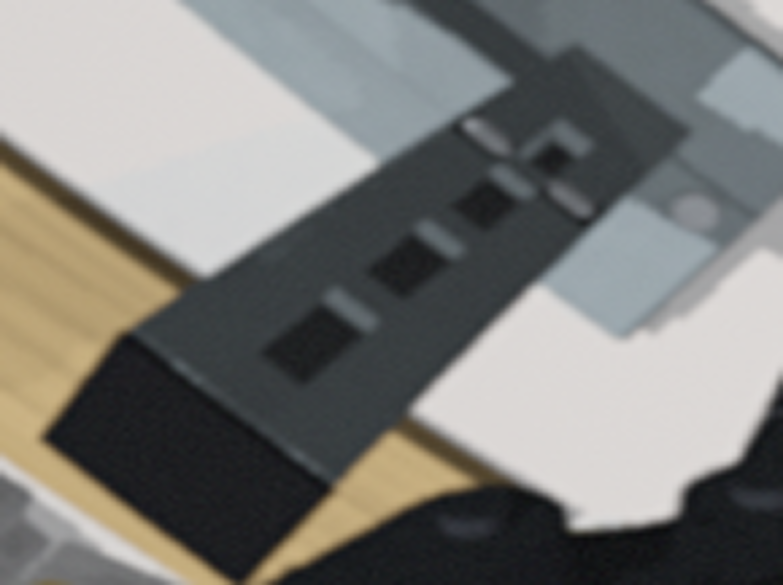

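```bash
cat > up.py <<'E'
from h import *
from scipy.optimize import least_squares
K=bot.get_calibration('wrist')
c1=dict(K,pose=np.load('w22.npy'));c2=dict(K,pose=np.load('w23.npy'))
f1=lambda x,y:(360+(x+.5)/5.4-.5,165+(y+.5)/4.4-.5)
f2=lambda x,y:(70+(x+.5)/5.4-.5,180+(y+.5)/4.5-.5)
P=[(0,-20,228),(0,20,228),(30,20,228),(30,-20,228),(0,-20,12),(0,20,12),(0,-5,180),(0,5,180),(0,-5,210),(0,5,210),(0,-5,140),(0,5,140)]
Q1=[(448,466),(647,300),(736,410),(550,561),(65,150),(170,60),(393,308),(432,277),(474,363),(514,330),(300,247),(333,218)]
Q2=[(131,334),(332,485),(240,583),(43,440),(575,46),(690,130),(330,290),(378,328),(262,350),(303,384),(422,222),(465,255)]
def mod(v,p):
    R=Rot.from_euler('z',v[2]).as_matrix();return np.array([v[0],v[1],v[3]])+R@(np.array(p)/1e3)
def res(v,c,Q,f):return np.concatenate([proj(c,mod(v,p),True)-np.array(f(*q)) for p,q in zip(P,Q)])
for nm,fn in [('1',lambda v:res(v,c1,Q1,f1)),('2',lambda v:res(v,c2,Q2,f2)),('both',lambda v:np.r_[res(v,c1,Q1,f1),res(v,c2,Q2,f2)])]:
    s=least_squares(fn,[.556,.414,-.05,0]);print(nm,rnd(s.x),np.degrees(s.x[2]).round(2),'rms',np.sqrt(np.mean(s.fun**2)).round(2),'max',abs(s.fun).max().round(1))
E
python3 up.py
```

```text
1 [ 0.5536  0.4205 -0.0237 -0.0055] -1.36 rms 0.51 max 0.8
2 [ 0.5547  0.42   -0.0288 -0.0067] -1.65 rms 0.64 max 1.3
both [ 0.5535  0.4203 -0.0261 -0.0052] -1.49 rms 0.62 max 1.3
```

```bash
python3 - <<'E'
from h import *
p,y=plan([.485,.4221,.26],178.5,9,yaw0=221.97)
plan([.495,.4218,.1823],178.5,4,p,np.degrees(y))
E
```

```text
[[[0.03,-0.18,0.04],0.97],[[0.01,-0.18,0.04],0.97],[[-0.0,-0.18,0.04],0.96],[[-0.02,-0.18,0.04],0.97],[[-0.04,-0.18,0.05],0.96],[[-0.05,-0.17,0.04],0.97],[[-0.06,-0.17,0.05],0.96],[[-0.08,-0.16,0.04],0.97],[[-0.09,-0.16,0.05],0.96]]
end [0.4849 0.4219 0.2599] 178.52
[[[-0.05,0.0,0.39],0.0],[[-0.05,0.0,0.39],0.0],[[-0.05,0.0,0.39],0.0],[[-0.05,0.0,0.38],0.0]]
end [0.4949 0.4216 0.1824] 178.52
```

servo_tool([
  [[0.03, -0.18, 0.04], 0.97],
  [[0.01, -0.18, 0.04], 0.97],
  [[0, -0.18, 0.04], 0.96],
  [[-0.02, -0.18, 0.04], 0.97],
  [[-0.04, -0.18, 0.05], 0.96],
  [[-0.05, -0.17, 0.04], 0.97],
  [[-0.06, -0.17, 0.05], 0.96],
  [[-0.08, -0.16, 0.04], 0.97],
  [[-0.09, -0.16, 0.05], 0.96],
  [[0, 0, 0], 0],
  [[0, 0, 0], 0],
])

```text
clock: 28.3
position: [0.4846, 0.4224, 0.26]
tool_rot: [3.141, 0.0, 3.119]
force: [0.0, 0.2, -2.5]
grip_width: 0.0332
```

servo_tool([
  [[-0.05, 0, 0.39], 0],
  [[-0.05, 0, 0.39], 0],
  [[-0.05, 0, 0.39], 0],
  [[-0.05, 0, 0.38], 0],
  [[0, 0, 0], 0],
  [[0, 0, 0], 0],
  [[0, 0, 0], 0],
])

```text
clock: 29.18
position: [0.495, 0.4221, 0.1831]
tool_rot: [3.141, 0.001, 3.117]
force: [-0.1, 0.1, -3.0]
grip_width: 0.033
```

```bash
python3 - <<'E'
from h import *
s=bot.observe();print(s['clock'],rnd(s['position']),rnd(np.degrees(s['tool_rot']),2),rnd(s['force'],1))
w=bot.grab_frame('wrist');cv2.imwrite('pics/w24.png',w)
a=bot.grab_frame('top');cv2.imwrite('pics/t24.png',cv2.resize(a[110:240,90:250],None,fx=4,fy=4,interpolation=cv2.INTER_CUBIC))
a=bot.grab_frame('scene');cv2.imwrite('pics/s24.png',cv2.resize(a[100:220,120:270],None,fx=4,fy=4,interpolation=cv2.INTER_CUBIC))
E
```

```text
29.175 [0.495  0.4221 0.1831] [1.7995e+02 5.0000e-02 1.7857e+02] [-0.1  0.1 -3. ]
```

View pics/w24.png

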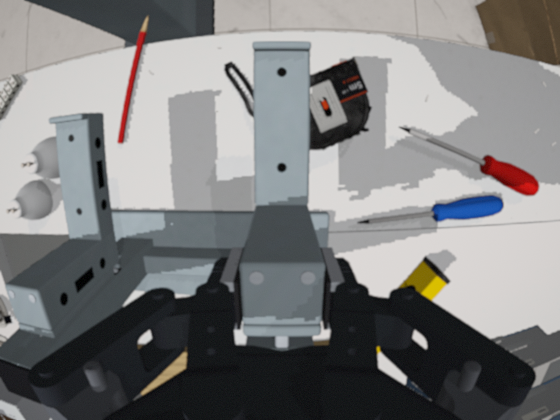

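View pics/t24.png

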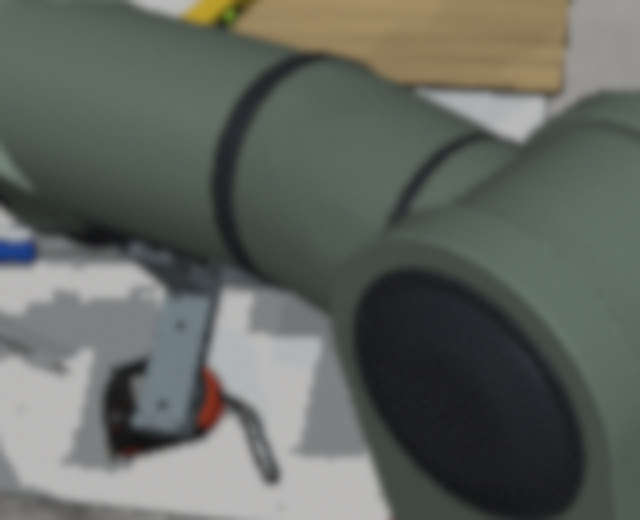

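View pics/s24.png

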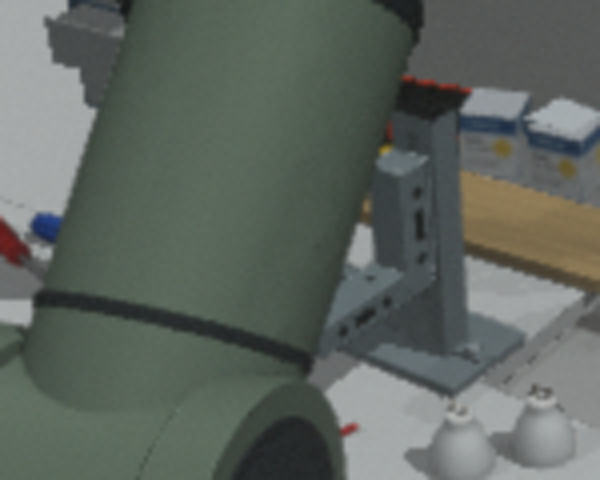

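servo_tool([
  [[-0.2, -0.01, 0], 0],
  [[-0.2, 0, 0], 0],
  [[-0.1, 0, 0.01], 0],
  [[0, 0, 0], 0],
  [[0, 0, 0], 0],
])

```text
clock: 29.95
position: [0.5196, 0.4208, 0.1818]
tool_rot: [3.142, -0.0, 3.117]
force: [0.5, -0.2, -3.2]
grip_width: 0.0328
```

servo_tool([
  [[-0.06, 0, 0], 0],
  [[-0.06, 0, 0], 0],
  [[0, 0, 0], 0],
])

```text
clock: 30.32
position: [0.5261, 0.4204, 0.1818]
tool_rot: [-3.142, 0.0, 3.116]
force: [-0.3, 0.2, -2.4]
grip_width: 0.0331
```

servo_tool([
  [[-0.06, 0, 0], 0],
  [[0, 0, 0], 0],
])

```text
clock: 30.58
position: [0.5291, 0.4204, 0.1818]
tool_rot: [-3.142, 0.0, 3.116]
force: [-0.0, -0.5, -2.9]
grip_width: 0.0326
```

servo_tool([
  [[-0.05, 0, 0], 0],
  [[0, 0, 0], 0],
])

```text
clock: 30.82
position: [0.5298, 0.4207, 0.1816]
tool_rot: [-3.141, -0.003, 3.118]
force: [-9.5, -0.7, -2.1]
grip_width: 0.0327
```

servo_tool([
  [[-0.04, 0, 0], 0],
  [[0, 0, 0], 0],
])

```text
clock: 31.08
position: [0.5298, 0.421, 0.1813]
tool_rot: [-3.14, -0.006, 3.119]
force: [-21.5, -2.3, -0.4]
grip_width: 0.0326
```

servo_tool([
  [[0.07, 0, 0], 0],
  [[0, 0, 0], 0],
])

```text
clock: 31.32
position: [0.5298, 0.4205, 0.1819]
tool_rot: [3.141, 0.0, 3.117]
force: [-6.0, 0.7, -3.0]
grip_width: 0.0327
```

```bash
python3 - <<'E'
from h import *
s=bot.observe();print(s['clock'],rnd(s['position']),rnd(np.degrees(s['tool_rot']),2),rnd(s['force'],1))
w=bot.grab_frame('wrist')
cv2.imwrite('pics/w25.png',cv2.resize(w[240:400,180:380],None,fx=3.8,fy=3.7,interpolation=cv2.INTER_CUBIC))
E
```

```text
31.325 [0.5298 0.4205 0.1819] [1.7999e+02 1.0000e-02 1.7857e+02] [-6.   0.7 -3. ]
```

View pics/w25.png

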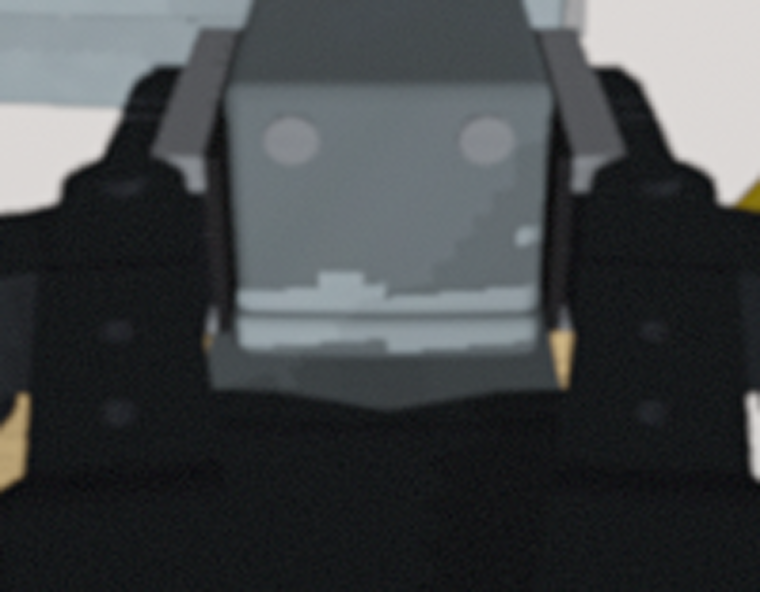

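servo_tool([
  [[0.01, 0, 0.05], 0],
  [[0, 0, 0.06], 0],
  [[0, 0, 0], 0],
])

```text
clock: 31.75
position: [0.5293, 0.4203, 0.176]
tool_rot: [-3.141, -0.0, 3.116]
force: [0.5, 0.3, -2.8]
grip_width: 0.0329
```

servo_tool([
  [[0, 0, 0.04], 0],
  [[0, 0, 0.04], 0],
  [[0, 0, 0], 0],
])

```text
clock: 32.12
position: [0.5288, 0.4209, 0.1723]
tool_rot: [3.141, -0.001, 3.117]
force: [-4.6, 1.2, -0.4]
grip_width: 0.0331
```

servo_tool([
  [[0, 0, 0.04], 0],
  [[0, 0, 0.04], 0],
  [[0, 0, 0], 0],
])

```text
clock: 32.5
position: [0.529, 0.4201, 0.1676]
tool_rot: [-3.141, -0.001, 3.117]
force: [-4.8, 0.2, -7.1]
grip_width: 0.0328
```

servo_tool([
  [[0, 0, 0.04], 0],
  [[0, 0, 0.02], 0],
  [[0, 0, 0], 0],
])

```text
clock: 32.88
position: [0.5298, 0.4203, 0.1654]
tool_rot: [3.142, 0.001, 3.116]
force: [-0.5, -0.8, -3.0]
grip_width: 0.0332
```

servo_tool([
  [[0, 0, 0.03], 0],
  [[0, 0, 0.03], 0],
  [[0, 0, 0], 0],
])

```text
clock: 33.25
position: [0.5297, 0.4209, 0.1644]
tool_rot: [3.14, 0.002, 3.116]
force: [-6.2, -4.4, 20.4]
grip_width: 0.0328
```

servo_tool([
  [[0, 0, 0.04], 0],
  [[0, 0, 0], 0],
  [[0, 0, 0], 0],
])

```text
clock: 33.62
position: [0.5297, 0.4214, 0.1641]
tool_rot: [3.14, 0.003, 3.116]
force: [-12.5, -10.4, 41.5]
grip_width: 0.0329
```

servo_tool([
  [[0, 0, -0.09], 0],
  [[0, 0, 0], 0],
])

```text
clock: 33.88
position: [0.5296, 0.4204, 0.165]
tool_rot: [3.141, 0.001, 3.116]
force: [1.2, -0.9, -3.3]
grip_width: 0.0328
```

servo_tool([
  [[0, 0, 0], 0],
  [[0, 0, 0], 0],
  [[0, 0, 0], 0],
  [[0, 0, 0], 0],
], gripper=0.5)

```text
clock: 34.38
position: [0.5294, 0.4205, 0.1648]
tool_rot: [3.141, -0.0, 3.116]
force: [-0.0, 0.3, -0.6]
grip_width: 0.0641
```

servo_tool([
  [[0, 0, -0.4], 0],
  [[0, 0, -0.8], 0],
  [[0, 0, -0.8], 0],
  [[0.6, 0, 0], 0],
  [[0.8, 0, 0], 0],
  [[0, 0, 0], 0],
  [[0, 0, 0], 0],
])

```text
clock: 35.25
position: [0.46, 0.4222, 0.2659]
tool_rot: [3.141, 0.001, 3.116]
force: [0.2, 0.1, 0.5]
grip_width: 0.0641
```

```bash
python3 - <<'E'
from h import *
s=bot.observe();print(s['clock'],rnd(s['position']),rnd(np.degrees(s['tool_rot']),2),rnd(s['force'],1))
w=bot.grab_frame('wrist');cv2.imwrite('pics/w26.png',w)
a=bot.grab_frame('scene');cv2.imwrite('pics/s26.png',a)
E
```

```text
35.25 [0.46   0.4222 0.2659] [1.7997e+02 7.0000e-02 1.7854e+02] [0.2 0.1 0.5]
```

View pics/w26.png

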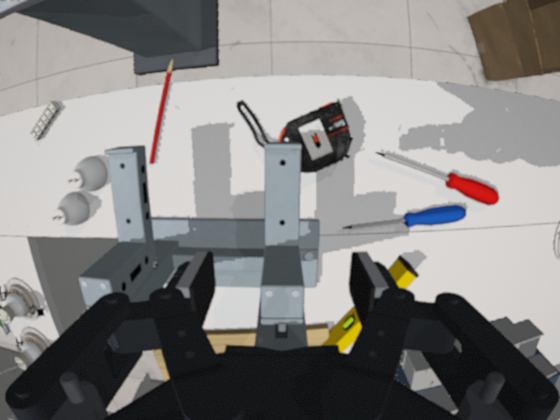

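servo_tool([
  [[0, 0, 0], 0],
  [[-0.5, 0, 0], 0],
  [[-0.6, 0, 0], 0],
  [[-0.32, 0, 0], 0],
  [[0, 0, 0.4], 0],
  [[0, 0, 0.4], 0],
  [[0, 0, 0.4], 0],
  [[0, 0, 0], 0],
], gripper=-1, newtons=30)

```text
clock: 36.35
position: [0.5295, 0.4199, 0.2029]
tool_rot: [-3.14, -0.002, 3.117]
force: [0.7, 0.2, 1.0]
grip_width: 0.0001
```

servo_tool([
  [[0, 0, 0.1], 0],
  [[0, 0, 0.06], 0],
  [[0, 0, 0], 0],
])

```text
clock: 36.72
position: [0.5304, 0.4204, 0.1969]
tool_rot: [3.141, 0.0, 3.117]
force: [0.6, -0.4, -0.7]
grip_width: -0.0
```

servo_tool([
  [[0, 0, 0.04], 0],
  [[0, 0, 0.04], 0],
  [[0, 0, 0], 0],
])

```text
clock: 37.1
position: [0.5305, 0.4213, 0.1944]
tool_rot: [3.14, 0.001, 3.117]
force: [-2.2, -1.0, 16.0]
grip_width: -0.0001
```

servo_tool([
  [[0, 0, -0.3], 0],
  [[0, 0, -0.8], 0],
  [[0, 0, -0.8], 0],
  [[0.2, -0.5, -0.2], 0.8],
  [[0.4, -0.5, 0], 1],
  [[0.4, -0.5, 0], 1],
  [[0, -0.3, 0], 1],
  [[0, -0.3, 0], 1],
  [[0, 0, 0], 1],
  [[0, 0, 0], 1],
  [[0, 0, 0], 0],
])

```text
clock: 38.48
position: [0.464, 0.3233, 0.2984]
tool_rot: [3.141, 0.0, 2.524]
force: [-0.3, -0.4, 0.2]
grip_width: -0.0001
```

servo_tool([
  [[0, 0, 0], 0],
  [[0, 0, 0], 0],
  [[0, 0, 0], 0],
])

```text
clock: 38.85
position: [0.464, 0.3232, 0.2978]
tool_rot: [-3.142, -0.0, 2.524]
force: [-0.6, 0.4, 0.1]
grip_width: -0.0
```

```bash
python3 - <<'E'
from h import *
s=bot.observe();print(s['clock'],rnd(s['position']),rnd(np.degrees(s['tool_rot']),2),rnd(s['force'],1))
w=bot.grab_frame('wrist');cv2.imwrite('pics/w27.png',w)
a=bot.grab_frame('top');cv2.imwrite('pics/t27.png',a)
E
```

```text
38.85 [0.464  0.3232 0.2978] [-1.800e+02 -1.000e-02  1.446e+02] [-0.6  0.4  0.1]
```

View pics/w27.png

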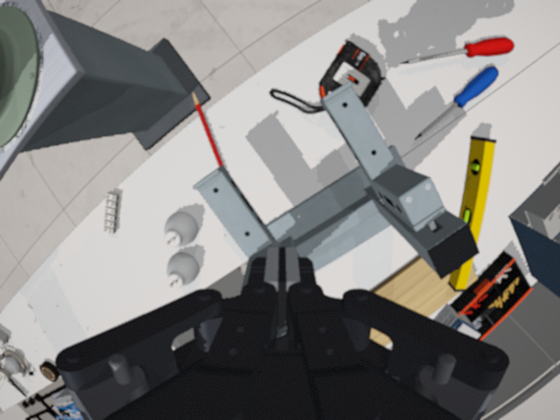

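View pics/t27.png

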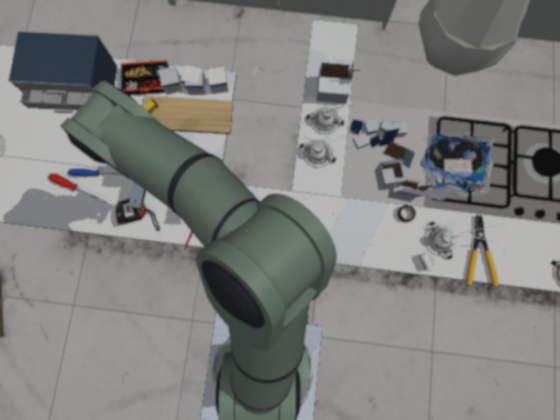

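```bash
python3 - <<'E'
from workcell import bot
print(bot.job_done())
E
```

```text
the job is handed in; nothing more can be done
None
```

The loose bracket now hangs on the bare upright at the same height as the other one, pressed home and let go of. I handed the job in at about 39 s of the 64 s allowed. No verdict was reported.

**Standing it up:** The first attempt to swing the bracket up dropped it flat again, from 16 mm. On the second try I let it swing in a looser grip and dragged its heel across the worktop to about 81°. Once released it stood up by itself.

**Hooking it in:** I gripped it again across its thickness, carried it over and pushed the hooks in. The back met the face at about 5 mm less travel than the cameras had predicted. A close wrist picture showed no hook sticking out in front of the face, so I took the hooks as being in the slots.

**Pressing it down:**
- The bracket came to a hard stop at about 41 N, with the heel about 84.5 mm above the worktop (85 mm wanted).
- After letting go, I pressed the head top with the closed fingers. It resisted at about 194.5 mm, against 195 mm when fully home.

**Last checks:**
- The last wrist picture shows the bracket sitting squarely on the upright, with nothing touching it.
- The bystanders I could see stand where they were. I judged that by eye and did not measure them, and the arm hid some of them in the last top picture.
- I could not see the catch. That it snapped in is inferred from the sideways force dropping near the end of the press and from the two height readings.
- The wrist camera put the upright about 5 mm too low, so the heights above come from the arm's own position readings.

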